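Change the glass samples in the light-table comparator

TASK

Change over the sample comparator: press its release pedal right down to the stop so that the old sample carriers are kicked free, lift each of them out and lay it flat on the floor of the small wooden tray. Then load every new carrier lying on the light table, each into a lane of its own: tail first, pushed home under the hood until the side ball clicks into its notch and holds it. Leave the glass jars and the little dropper bottle where they stand.

Things in the scene. Friction and masses are not known exactly. Their poses are not given: they have to be found in the camera images.
- lane_1 (a point): comparator dock, fixed: seat of its leftmost lane, a point on the 6 mm base plate. x points into the lane, y left across the lanes, z up. A carrier is home when its origin is here, its x along this x. Along x: base plate -125 to +95 mm; open apron up to +4; then 8 mm tall guides with round noses, lane 52 mm wide; grey hood from +37, underside 17 and top 26 mm up; stop face at +62
- lane_2 (a point): the same point of the middle lane, 68 mm to the right of lane_1. In each lane a spring ejector at the back pushes a carrier that is not held out by 28 mm (2 to 4 N): its tail is then clear of the hood and it can be lifted straight up
- lane_3 (a point): the same point of the rightmost lane, 68 mm to the right of lane_2
- catch_1 (a joint): sprung steel ball in lane 1's left wall, at x = 40 mm of the lane, 7 mm up, standing 6 mm into the lane. Value: how far it is pressed into the wall, m: 0 = fully out (lane empty, or ball in the notch of a carrier that is home), about 0.004 while riding on a carrier's side. Pushing a carrier in past it takes about 15 N
- catch_2 (a joint): the same for lane 2
- catch_3 (a joint): the same for lane 3
- pedal_pad (a point): middle of the upper face of the rubber-topped pedal plate (60 x 46 mm) at the dock's right-hand side, 52 mm above the table when up; press here from above
- pedal (a joint): pedal angle, rad: 0 = up, 0.30 = on its stop (pad about 20 mm lower); springs back up. At the pad 4 N starts it, 9 N takes it to the stop. While it is down the balls of all lanes are drawn into the wall (clear from about 0.2 rad) and the ejectors push every carrier in the dock out within half a second
- tray: small open wooden tray, fixed: outside 150 (x) x 200 (y) x 22 mm, walls and floor 5 mm, felt on the floor; origin under its centre. Empty at the start; it takes three carriers side by side (60 mm apart) with their long sides along its x
- old_1: old sample carrier: flat aluminium frame 120 (x) x 50 (y) x 14 mm, glass chip in the front half, black grip fin on top at x -8 to +18 mm, 10 mm wide in y (pinch it here), 14 to 46 mm above the underside. Origin: centre of underside, z up. +x end is the tail, which goes in first: tapered over 10 mm to 38 mm wide; 12 mm wide notches in both long sides at x 33 to 45 mm. 0.2 kg
- old_2: old carrier like old_1; the old ones are held home in the dock at the start, old_1 in lane_1, old_2 in lane_2
- old_3: old carrier like old_1; the old ones are held home in the dock at the start, old_1 in lane_1, old_3 in lane_3
- new_1: new carrier, the same as old_1 in every dimension. The new ones lie on the light table at the start, to the right of the tray and the dock (two or three of the three are there; None if absent)
- new_2: new carrier like new_1
- new_3: new carrier like new_1
- jar_cobalt: glass jar of enamel powder, 83 mm across, 99 mm tall, on the left edge of the table; bystander. Origin: centre of the underside
- jar_lagoon: second such glass jar on the left edge; bystander
- dropper: dropper bottle, 27 mm across, 86 mm tall, in front of the dock; bystander. Origin: centre of the underside
Mind the look-alikes: they are no part of the job. Leave any orange look-alike of the old_2 alone.

How it is judged:
By the outcome, as a careful person would: the job done as asked, in the order asked, and still so for the second after the job is handed in, with the robot touching nothing.
Of new_1, new_2, new_3 only 2 to 3 are there at a start; the rules pass over those that are not, and their reading is None.
At some moment in a run one of new_1, new_2, new_3 may be knocked a few centimetres aside while the robot is not near it.
Once in a run the grip may slacken for a moment while it holds something.
It also fails if it takes over 210 s, if anything falls off the work surface, if the arm or the gripper's body presses on something with over 40 N, if the wrist force passes 120 N, or if a joint passes its speed limit or range.

ROBOT

A 7-joint arm with a two-finger parallel gripper is mounted at the origin on the work surface; the furniture and walls round the work are solid. World frame = base frame: x ahead of the robot, y to its left, z up, the work surface at z = 0. Lengths are in mm, angles in rad, forces in N, time in s.
With the tool pointing down it reaches from about 425 to 950 mm from the base axis. Payload 4.7 kg.
Tool frame: the origin (TCP) lies midway between the tips of the shut fingers; the grasp point (between the pads) lies 19 mm behind it (env.tcp_to_grasp is the distance from the TCP to the grasp point, in mm); z points along the fingers, y is the line along which they close (so a half turn about z gives the same grasp; the last joint's range is limited). The gripper opens to 85 mm and grips with 20 to 120 N. Pads are 22 mm wide; open, the fingers measure 114 mm over their backs; the gripper's body (76 mm by 85 mm) begins 54 mm behind the grasp point. The pads swing forward as they close: fully open they stand 13 mm farther back than shut.
Start: joints at [-1.33, 0.469, -0.049, 1.532, 0.024, 1.141, -0.082], TCP at [179.872, 650.611, 231.335] pointing down, gripper open.
Joint ranges: [-2.59, 2.59], [-0.33, 1.99], [-1.39, 1.29], [0.1, 2.45], [-1.04, 4.18], [0.21, 1.99], [-2.66, 2.66]. Speed limits (rad/s): [2.57, 2.57, 3.14, 3.14, 3.14, 3.14, 3.14].

INTERFACE

Orientations are given as [roll, pitch, yaw] about the fixed x, y, z axes, in that order (R = Rz(yaw) Ry(pitch) Rx(roll)).
In Python, from workcell import env gives the robot as it stands. The module is installed in compiled form; this text tells all that it offers.
- The arm moves only by the shell command python3 -m pendant 'ROWS' [OPENING]. ROWS is JSON, a list of rows, each an object with "translation": the shift along the world's x, y, z in mm, a list of three; "rotation": the turn, a rotation vector about the world's x, y, z in rad, a list of three. In form: [{"translation": [dx, dy, dz], "rotation": [wx, wy, wz]}, ...]. A call has exactly 8 rows; each row shifts and turns the commanded pose from where the row before left it; what a row does not reach is not made up. A row lasts 1/10 s, in which the tool goes at most 50 mm and 8.59 degrees, less where a joint would pass 70% of its speed; a pose out of reach is approached as far as the arm can. A call is refused whole if a number of a shift passes 50 or a number of a turn 0.15, either way. A call with a gripper value outside its range is refused whole. OPENING is the opening, from -1 (shut) to 1 (fully open), set as the call begins (- or left out, the last holds). The fingers move at their own pace and stop on an object; the grip force is fixed at half the most. Time passes only in rows, so rows that do not move let the fingers close, or fill a call up. It gives the time, the measured TCP pose, the force, the opening and the grip force at its end, in the units of the state.
- env.state(): the state, without advancing time (a new reading comes with each control period).
- env.get_image(name): name is "scene" or "top" or "wrist"; returns a dict with "color" (384x512x3 uint8, red, green, blue), "range_z" (384x512 float32, mm along the optical axis (not along the pixel's ray), 0 where there is no reading), "K" (3x3 intrinsics, pixels), "R" (3x3) and "t" (3): a world point X has camera coordinates R X + t. Camera axes: x right, y down, z forward; pixel columns grow to the right and rows downward; lengths in mm; the calibration is good to about 2 mm. A picture is of the moment at which its call begins.
- env.job_done(): hands the job in; it is judged then, once.
The state is a dict: "clock": time; "joints": joint angles; "joint_vel": joint speeds; "effort": joint torques, N m; "tool_pos": TCP position; "orientation": TCP orientation; "force": force on the tool from outside, world axes, zero at the start; "ft_torque": the same for the moment, N m; "finger_gap": finger opening in mm; "grip_force": force on a finger pad.
Only numpy, scipy, OpenCV 4.12 (cv2) and the standard library are available. Lean on these libraries where they do the work, as an engineer would, in place of code of your own. Each camera call takes 0.05 s, during which the arm holds its last target. There are 200 camera calls.

## Working session

There is one attempt and no reset: what is moved stays moved. The work goes in short steps, Python scripts to look and compute and a shell command to move; the robot and the scene stay as the last step left them, time stands still between calls to the robot, and variables do not carry over. Pictures are saved under pics/ and viewed, at most 14 in all, crops included, and the job is handed in when it is done.

```bash
mkdir -p pics
cat > h.py <<'E'
from workcell import env
import numpy as np, cv2
def grab(name,png=None,crop=None,scale=1):
    d=env.get_image(name)
    if png:
        c=d["color"][:,:,::-1]
        if crop: c=c[crop[1]:crop[3],crop[0]:crop[2]]
        c=cv2.resize(c,None,fx=scale,fy=scale,interpolation=cv2.INTER_CUBIC)
        cv2.imwrite("pics/"+png,c)
    return d
def cloud(d):
    K,R,t,z=d["K"],d["R"],np.array(d["t"]).ravel(),d["range_z"]
    v,u=np.mgrid[:z.shape[0],:z.shape[1]]
    P=np.stack([(u-K[0,2])/K[0,0]*z,(v-K[1,2])/K[1,1]*z,z],-1)
    W=(P-t)@R
    W[z<=0]=np.nan
    return W
E
python3 - <<'E'
from h import *
s=env.state();print(s)
for n in("top","scene"):
    d=grab(n,n+"0.png",scale=1.5);np.savez(n+"0.npz",**d)
    print(n,d["K"],d["R"],d["t"])
E
```

```text
{'clock': 0.0, 'joints': array([-1.32985851,  0.46944993, -0.04858457,  1.5336901 ,  0.02408382,
        1.14098964, -0.08228014]), 'joint_vel': array([ 0.00032393, -0.00023236, -0.00106323,  0.00019827,  0.00016617,
       -0.00106167, -0.00030788]), 'effort': array([ 2.30571859e-04, -5.10284400e+01, -4.60903149e-02, -2.37712044e+01,
        1.08041527e-02,  7.57283386e-03,  1.22977741e-05]), 'tool_pos': array([179.77459643, 650.01729078, 230.25727504]), 'orientation': array([-3.13964151e+00,  6.13105517e-05,  2.87179029e+00]), 'force': array([-0.57743151, -0.36129167, -0.11434705]), 'ft_torque': array([-0.02317362, -0.02251103, -0.0357836 ]), 'grip_force': 0.0, 'finger_gap': 85.57547286132186}
top [[453.9729697    0.         246.31182142]
 [  0.         453.9729697  191.92430162]
 [  0.           0.           1.        ]] [[ 0.02990072 -0.99950088 -0.01019459]
 [-0.99556621 -0.0288699  -0.08952346]
 [ 0.08918446  0.01282621 -0.99593254]] [ -24.84959651  539.80038367 1552.43886418]
scene [[366.41113662   0.         252.09201134]
 [  0.         366.41113662 190.03597389]
 [  0.           0.           1.        ]] [[ 0.59208982 -0.80580806 -0.0101495 ]
 [-0.37856374 -0.26699777 -0.88622891]
 [ 0.71142051  0.52856935 -0.46313637]] [-359.89261544  256.70605023  692.77397208]
```

View pics/top0.png

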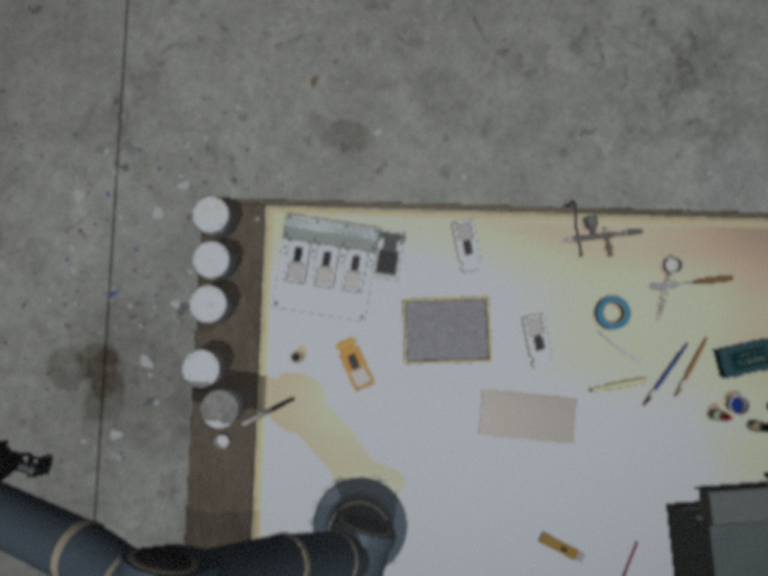

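View pics/scene0.png

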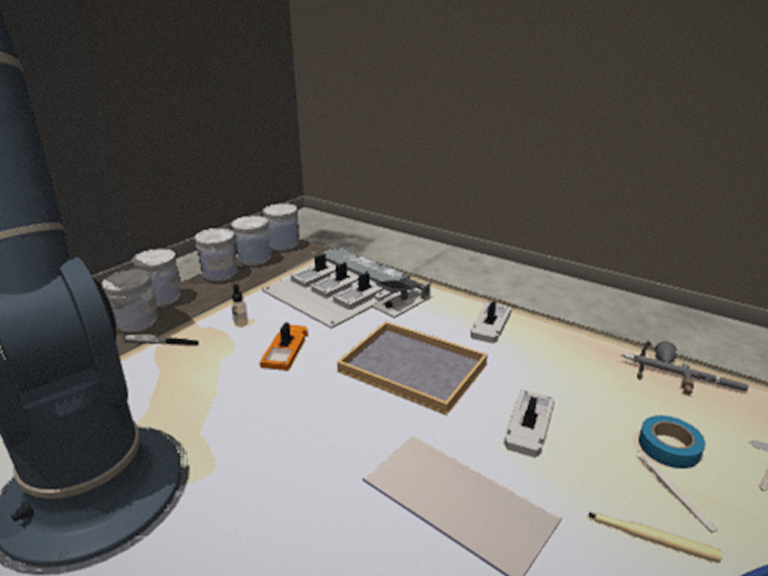

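Top view shows (in 768x576 pixels): the dock at about (330,265), with old carriers' fins at (297,256), (326,260) and (355,265) and the pedal at (388,255). The tray is at (447,330), and new carriers lie at (465,246) and (536,340); the third is absent. The look-alikes for a carrier are the orange one at (355,363) (leave it) and the beige board at (528,416). I choose the grey-framed carriers. Next I measure.

Run:
```python
from h import *
d=dict(np.load("top0.npz"));W=cloud(d)
def at(u,v):
    u,v=int(u/1.5),int(v/1.5);return np.round(np.nanmedian(W[v-1:v+2,u-1:u+2].reshape(-1,3),0))
for n,p in dict(f1=(297,256),f2=(326,260),f3=(355,265),ped=(388,262),tray=(447,330),n1=(465,246),n2=(536,340),dockFL=(275,303),dockFR=(362,319),hoodL=(290,228),hoodR=(375,240),trayTL=(405,299),trayTR=(489,297),trayBL=(405,362),trayBR=(490,361),drop=(298,355)).items(): print(n,at(*p))
# height blobs on carriers
def blob(u0,v0,u1,v1,z0,z1):
    s=W[int(v0/1.5):int(v1/1.5),int(u0/1.5):int(u1/1.5)].reshape(-1,3)
    m=(s[:,2]>z0)&(s[:,2]<z1);s=s[m];
    r=cv2.minAreaRect(s[:,:2].astype(np.float32)); return len(s),np.round(s.mean(0)),r
for b in[(445,215,490,275),(515,305,555,375)]:
    print("body",blob(*b,8,22));print("fin",blob(*b,32,60))
for b in[(285,240,310,285),(315,245,338,290),(343,250,368,295)]: print("oldfin",blob(*b,42,70))
print("hood",blob(275,205,385,260,22,38))
print("ped",blob(376,225,405,285,40,70))
print("tray",blob(395,290,500,370,15,30))
```

```text
f1 [608. 158.  52.]
f2 [600.  93.  52.]
f3 [592.  27.  52.]
ped [600. -47.  53.]
tray [ 449. -192.    7.]
n1 [ 644. -229.   19.]
n2 [ 434. -394.   21.]
dockFL [500. 213.   6.]
dockFR [471.   8.   9.]
hoodL [673. 181.  32.]
hoodR [651. -19.  34.]
trayTL [518. -92.  17.]
trayTR [ 529. -289.    5.]
trayBL [373. -96.   6.]
trayBR [ 382. -288.   19.]
drop [384. 147.  65.]
body (432, array([ 651., -232.,   14.]), ((654.9887084960938, -232.21327209472656), (99.80805206298828, 135.91796875), 89.18940734863281))
fin (25, array([ 644., -233.,   46.]), ((644.6158447265625, -234.29666137695312), (23.72553825378418, 9.796675682067871), 10.816246032714844))
body (469, array([ 434., -399.,   14.]), ((434.266357421875, -393.13958740234375), (160.05174255371094, 90.63814544677734), 0.40743550658226013))
fin (28, array([ 428., -400.,   46.]), ((428.4420166015625, -399.9056396484375), (23.80643653869629, 10.722173690795898), 3.0208449363708496))
oldfin (23, array([617., 161.,  52.]), ((616.9379272460938, 160.99900817871094), (11.047279357910156, 24.166088104248047), 84.11470031738281))
oldfin (24, array([607.,  94.,  52.]), ((608.43505859375, 94.58667755126953), (10.602605819702148, 25.379379272460938), 87.62381744384766))
oldfin (21, array([598.,  26.,  54.]), ((598.2764282226562, 26.709253311157227), (9.338650703430176, 21.68817710876465), 80.61270904541016))
hood (1131, array([663.,  86.,  31.]), ((648.5016479492188, 80.8987045288086), (235.47604370117188, 104.0335922241211), 84.55398559570312))
ped (218, array([601., -46.,  52.]), ((615.6449584960938, -46.712005615234375), (47.642452239990234, 87.44622802734375), 86.61553192138672))
tray (308, array([ 451., -193.,   22.]), ((450.77935791015625, -189.21905517578125), (149.773193359375, 200.37767028808594), 3.468310832977295))
```

```bash
R='{"translation":[24,-38,6],"rotation":[0,0,0.008]}'
python3 -m pendant '[{"translation":[24,-38,6],"rotation":[0,0,0.008]},{"translation":[24,-38,6],"rotation":[0,0,0.008]},{"translation":[24,-38,6],"rotation":[0,0,0.008]},{"translation":[24,-38,6],"rotation":[0,0,0.008]},{"translation":[24,-38,6],"rotation":[0,0,0.008]},{"translation":[24,-38,6],"rotation":[0,0,0.008]},{"translation":[24,-38,6],"rotation":[0,0,0.008]},{"translation":[24,-38,6],"rotation":[0,0,0.008]}]' -1
python3 -m pendant '[{"translation":[24,-38,6],"rotation":[0,0,0.008]},{"translation":[24,-38,6],"rotation":[0,0,0.008]},{"translation":[24,-38,6],"rotation":[0,0,0.008]},{"translation":[24,-38,6],"rotation":[0,0,0.008]},{"translation":[24,-38,6],"rotation":[0,0,0.008]},{"translation":[24,-38,6],"rotation":[0,0,0.008]},{"translation":[0,0,0],"rotation":[0,0,0]},{"translation":[0,0,0],"rotation":[0,0,0]}]' -1
python3 - <<'E'
from h import *
s=env.state();print(s["tool_pos"],s["orientation"],s["joints"])
d=grab("wrist","w1.png",scale=1.5);np.savez("w1.npz",**d)
print(-d["R"].T@d["t"], d["R"])
E
```

```text
clock: 0.9
tool_pos: [372.4, 344.7, 279.3]
orientation: [-3.141, -0.0, 2.936]
force: [1.0, -0.9, -0.7]
finger_gap: -0.4
grip_force: 0.0
clock: 1.7
tool_pos: [516.0, 117.6, 315.0]
orientation: [-3.142, -0.001, 2.981]
force: [-1.0, 0.3, 0.1]
finger_gap: -0.0
grip_force: 0.0
[515.97564369 117.59072224 315.01138894] [-3.14155259e+00 -7.53304302e-04  2.98088614e+00] [-0.54892061  0.15990556  0.28289892  1.77762702 -0.04779433  1.21139314
  1.15749766]
[441.47273868 129.22078053 457.3675892 ] [[ 1.60049409e-01  9.87108671e-01 -8.10878361e-04]
 [ 9.43068831e-01 -1.52666071e-01  2.95489850e-01]
 [ 2.91556800e-01 -4.80576899e-02 -9.55345535e-01]]
```

View pics/w1.png

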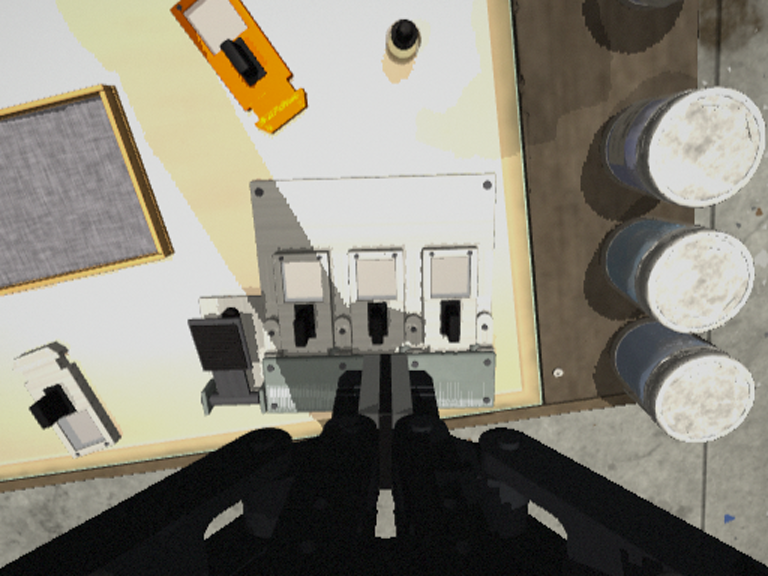

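The wrist view shows old fins at (305,325), (378,322) and (452,320), and the pedal pad at (220,345). The orange look-alike is at (240,70), and a new carrier at (65,400) has its tail toward the robot.

```bash
cat >> h.py <<'E'
def blob(W,x0,x1,y0,y1,z0,z1):
    s=W.reshape(-1,3);m=(s[:,0]>x0)&(s[:,0]<x1)&(s[:,1]>y0)&(s[:,1]<y1)&(s[:,2]>z0)&(s[:,2]<z1);s=s[m]
    r=cv2.minAreaRect(s[:,:2].astype(np.float32)); return len(s),np.round(s.mean(0),1),np.round(r[0],1),np.round(r[1],1),round(r[2],1)
E
python3 - <<'E'
from h import *
W=cloud(dict(np.load("w1.npz")))
for y in(161,94,27): print("fin",blob(W,585,640,y-22,y+22,46,60))
for y in(161,94,27): print("body",blob(W,520,640,y-33,y+33,17,24))
print("ped",blob(W,560,650,-80,-15,46,60))
print("hood",blob(W,600,720,-20,210,28,38))
print("baseplate",blob(W,440,560,-20,230,3.5,10))
print("n1fin",blob(W,600,690,-280,-190,40,50)); print("n1body",blob(W,560,720,-300,-170,10,18))
E
```

```text
fin (152, array([614. , 162. ,  51.3]), array([614.7, 161.9]), array([ 9.7, 25.8]), 83.7)
fin (139, array([604.3,  94.9,  51.3]), array([605.4,  94.2]), array([ 9.3, 24.8]), 80.7)
fin (142, array([597.1,  28. ,  51.4]), array([597.3,  27.4]), array([ 9.8, 25. ]), 81.8)
body (1895, array([591.8, 164.2,  19.3]), array([596.3, 164.6]), array([49.8, 92.4]), 82.2)
body (2097, array([587.8,  97. ,  19.4]), array([592. ,  95.1]), array([ 53.4, 102.6]), 81.4)
body (2115, array([579.8,  30.5,  19.4]), array([583.8,  33.8]), array([ 65.3, 101.1]), 81.4)
ped (1046, array([591.9, -43.2,  53.3]), array([595.6, -45. ]), array([46.4, 51.6]), 83.0)
hood (3624, array([662.2,  86.8,  31.7]), array([646.6,  88.8]), array([218.4, 104.3]), 84.2)
baseplate (8238, array([512.3, 104.3,   5.8]), array([525.4, 104.9]), array([220.3,  95.8]), 82.7)
n1fin (163, array([ 642. , -231.9,   44.7]), array([ 643. , -233.3]), array([25.7, 12.1]), 8.7)
n1body (2102, array([ 646.8, -229.6,   13.5]), array([ 648.1, -231.9]), array([120.2,  53.3]), 11.5)
```

```bash
python3 -m pendant '[{"translation":[10,-20,-29],"rotation":[0,0,0.004]},{"translation":[10,-20,-29],"rotation":[0,0,0.004]},{"translation":[10,-20,-29],"rotation":[0,0,0.004]},{"translation":[10,-20,-29],"rotation":[0,0,0.004]},{"translation":[10,-20,-29],"rotation":[0,0,0.004]},{"translation":[10,-20,-29],"rotation":[0,0,0.004]},{"translation":[10,-20,-29],"rotation":[0,0,0.004]},{"translation":[8,-22,-29],"rotation":[0,0,0]}]' -1
python3 -m pendant '[{"translation":[0,0,-10],"rotation":[0,0,0]},{"translation":[0,0,-10],"rotation":[0,0,0]},{"translation":[0,0,-6],"rotation":[0,0,0]},{"translation":[0,0,-6],"rotation":[0,0,0]},{"translation":[0,0,-6],"rotation":[0,0,0]},{"translation":[0,0,-6],"rotation":[0,0,0]},{"translation":[0,0,-3],"rotation":[0,0,0]},{"translation":[0,0,0],"rotation":[0,0,0]}]'
python3 -m pendant '[{"translation":[0,0,-2],"rotation":[0,0,0]},{"translation":[0,0,-2],"rotation":[0,0,0]},{"translation":[0,0,0],"rotation":[0,0,0]},{"translation":[0,0,0],"rotation":[0,0,0]},{"translation":[0,0,0],"rotation":[0,0,0]},{"translation":[0,0,0],"rotation":[0,0,0]},{"translation":[0,0,0],"rotation":[0,0,0]},{"translation":[0,0,0],"rotation":[0,0,0]}]'
```

```text
clock: 2.55
tool_pos: [594.0, -41.1, 81.7]
orientation: [3.14, -0.001, 3.016]
force: [-0.1, 0.4, 0.9]
finger_gap: -0.0
grip_force: 0.0
clock: 3.35
tool_pos: [593.4, -42.1, 36.3]
orientation: [3.14, -0.001, 3.013]
force: [-2.6, 2.9, 6.0]
finger_gap: 0.1
grip_force: 2.9
clock: 4.15
tool_pos: [593.1, -42.2, 32.6]
orientation: [3.14, -0.002, 3.012]
force: [-3.7, 3.5, 5.9]
finger_gap: 0.3
grip_force: 3.3
```

```bash
python3 -m pendant '[{"translation":[0,0,-1],"rotation":[0,0,0]},{"translation":[0,0,-1],"rotation":[0,0,0]},{"translation":[0,0,-1],"rotation":[0,0,0]},{"translation":[0,0,0],"rotation":[0,0,0]},{"translation":[0,0,0],"rotation":[0,0,0]},{"translation":[0,0,0],"rotation":[0,0,0]},{"translation":[0,0,0],"rotation":[0,0,0]},{"translation":[0,0,0],"rotation":[0,0,0]}]'
python3 - <<'E'
from h import *
d=env.get_image("wrist");np.savez("w2.npz",**d);W=cloud(d)
for y in(161,94,27): print("fin",blob(W,540,640,y-22,y+22,46,60))
print("ped",blob(W,560,650,-80,-15,20,60))
cv2.imwrite("pics/w2.png",d["color"][:,:,::-1])
E
```

```text
clock: 4.95
tool_pos: [593.1, -42.2, 31.3]
orientation: [3.139, -0.002, 3.012]
force: [-6.7, 3.3, 18.9]
finger_gap: -0.1
grip_force: 9.2
fin (0, array([nan, nan, nan]), array([0., 0.]), array([0., 0.]), 0.0)
fin (0, array([nan, nan, nan]), array([0., 0.]), array([0., 0.]), 0.0)
fin (1916, array([569. ,  29.5,  50.8]), array([569.9,  30.2]), array([10.9, 25.9]), 83.6)
ped (7547, array([582.7, -43.7,  34.2]), array([605.7, -43.7]), array([87.6, 54.3]), 3.9)h.py:20: RuntimeWarning: Mean of empty slice.
  r=cv2.minAreaRect(s[:,:2].astype(np.float32)); return len(s),np.round(s.mean(0),1),np.round(r[0],1),np.round(r[1],1),round(r[2],1)
  ret = um.true_divide(
```

View pics/w2.png

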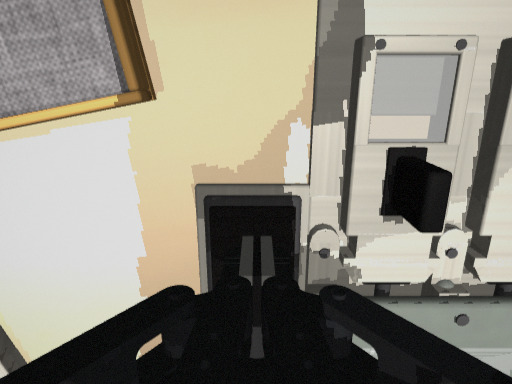

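At the stop (19 N), old_3's fin at pixel (415,190) has been ejected about 28 mm. Now I back off and look at all three.

```bash
python3 -m pendant '[{"translation":[0,0,20],"rotation":[0,0,0]},{"translation":[0,0,40],"rotation":[0,0,0]},{"translation":[0,0,40],"rotation":[0,0,0]},{"translation":[-10,20,40],"rotation":[0,0,0]},{"translation":[-10,20,35],"rotation":[0,0,0]},{"translation":[-10,20,35],"rotation":[0,0,0]},{"translation":[0,10,0],"rotation":[0,0,0]},{"translation":[0,0,0],"rotation":[0,0,0]}]' 0
python3 - <<'E'
from h import *
d=grab("wrist","w3.png");np.savez("w3.npz",**d);W=cloud(d)
for y in(164,98,30): print("fin",blob(W,540,640,y-22,y+22,46,60)); print("body",blob(W,480,640,y-33,y+33,17,24))
print("tray",blob(W,350,545,-310,-75,18,26)); s=env.state();print(s["tool_pos"],s["orientation"])
E
```

```text
clock: 5.8
tool_pos: [564.3, 28.5, 239.9]
orientation: [3.14, 0.002, 3.015]
force: [-0.0, 0.5, -1.3]
finger_gap: 42.5
grip_force: 0.0
fin (278, array([587.2, 164.3,  50.9]), array([587.9, 165.1]), array([10.4, 25.8]), 82.7)
body (3894, array([577.5, 165.1,  19.3]), array([583. , 165.8]), array([ 50.4, 118.6]), 82.5)
fin (257, array([578.1,  97.6,  51.1]), array([578.6,  98. ]), array([10.3, 25.2]), 83.0)
body (4163, array([570.2,  98.6,  19.3]), array([576.7,  98.5]), array([ 51.4, 125.1]), 83.4)
fin (246, array([569.5,  30.4,  51.4]), array([570. ,  30.4]), array([ 9.3, 25.3]), 83.0)
body (4267, array([562.9,  31.9,  19.4]), array([570.4,  38.1]), array([ 64.9, 127.9]), 83.1)
tray (1447, array([ 483.7, -128.7,   21.5]), array([ 450. , -171.7]), array([145.5, 168.2]), 3.4)
[563.70254221  26.95014433 238.71214351] [-3.14135062e+00 -1.31729755e-04  3.01316533e+00]
```

View pics/w3.png

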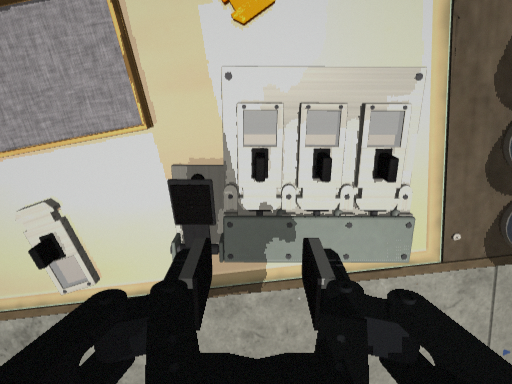

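Ejection is confirmed: fins at pixels (260,165), (322,165) and (386,165), all clear of the hood. Pick lane 3 first.

```bash
python3 -m pendant '[{"translation":[6,3.5,-40],"rotation":[0,0,0.007]},{"translation":[0,0,-40],"rotation":[0,0,0]},{"translation":[0,0,-40],"rotation":[0,0,0]},{"translation":[0,0,-40],"rotation":[0,0,0]},{"translation":[0,0,-25],"rotation":[0,0,0]},{"translation":[0,0,-20],"rotation":[0,0,0]},{"translation":[0,0,-10],"rotation":[0,0,0]},{"translation":[0,0,0],"rotation":[0,0,0]}]' 0
python3 -m pendant '[{"translation":[0,0,0],"rotation":[0,0,0]},{"translation":[0,0,0],"rotation":[0,0,0]},{"translation":[0,0,0],"rotation":[0,0,0]},{"translation":[0,0,0],"rotation":[0,0,0]},{"translation":[0,0,0],"rotation":[0,0,0]},{"translation":[0,0,0],"rotation":[0,0,0]},{"translation":[0,0,5],"rotation":[0,0,0]},{"translation":[0,0,10],"rotation":[0,0,0]}]' -1
```

```text
clock: 6.65
tool_pos: [568.3, 28.7, 22.0]
orientation: [-3.14, -0.004, 3.017]
force: [-0.7, 0.1, 0.1]
finger_gap: 42.6
grip_force: 0.0
clock: 7.45
tool_pos: [568.7, 30.2, 38.9]
orientation: [-3.141, -0.003, 3.019]
force: [-0.3, 0.1, -2.2]
finger_gap: 8.9
grip_force: 58.5
```

```bash
python3 -m pendant '[{"translation":[0,0,30],"rotation":[0,0,0]},{"translation":[0,0,30],"rotation":[0,0,0]},{"translation":[-20,-26,0],"rotation":[0,0,0.03]},{"translation":[-20,-27,0],"rotation":[0,0,0.03]},{"translation":[-20,-27,0],"rotation":[0,0,0.03]},{"translation":[-20,-27,0],"rotation":[0,0,0.03]},{"translation":[-20,-27,0],"rotation":[0,0,0.03]},{"translation":[-16,-26,0],"rotation":[0,0,0.03]}]'
python3 -m pendant '[{"translation":[0,0,-15],"rotation":[0,0,0]},{"translation":[0,0,-20],"rotation":[0,0,0]},{"translation":[0,0,-15],"rotation":[0,0,0]},{"translation":[0,0,-10],"rotation":[0,0,0]},{"translation":[0,0,-6],"rotation":[0,0,0]},{"translation":[0,0,-4],"rotation":[0,0,0]},{"translation":[0,0,0],"rotation":[0,0,0]},{"translation":[0,0,0],"rotation":[0,0,0]}]'
```

```text
clock: 8.25
tool_pos: [452.2, -130.9, 99.7]
orientation: [3.141, -0.001, -3.083]
force: [0.3, 0.6, -3.2]
finger_gap: 9.0
grip_force: 58.7
clock: 9.05
tool_pos: [454.2, -130.0, 29.7]
orientation: [-3.141, 0.001, -3.084]
force: [0.7, -0.4, -1.9]
finger_gap: 8.8
grip_force: 58.7
```

```bash
python3 -m pendant '[{"translation":[0,0,-2],"rotation":[0,0,0]},{"translation":[0,0,-2],"rotation":[0,0,0]},{"translation":[0,0,-1],"rotation":[0,0,0]},{"translation":[0,0,0],"rotation":[0,0,0]},{"translation":[0,0,0],"rotation":[0,0,0]},{"translation":[0,0,0],"rotation":[0,0,0]},{"translation":[0,0,0],"rotation":[0,0,0]},{"translation":[0,0,0],"rotation":[0,0,0]}]'
python3 -m pendant '[{"translation":[0,0,0],"rotation":[0,0,0]},{"translation":[0,0,0],"rotation":[0,0,0]},{"translation":[0,0,0],"rotation":[0,0,0]},{"translation":[0,0,0],"rotation":[0,0,0]},{"translation":[0,0,10],"rotation":[0,0,0]},{"translation":[0,0,20],"rotation":[0,0,0]},{"translation":[0,0,40],"rotation":[0,0,0]},{"translation":[0,0,40],"rotation":[0,0,0]}]' 0
python3 -m pendant '[{"translation":[18,33,10],"rotation":[0,0,-0.03]},{"translation":[18,33,10],"rotation":[0,0,-0.03]},{"translation":[18,33,0],"rotation":[0,0,-0.03]},{"translation":[18,33,0],"rotation":[0,0,-0.03]},{"translation":[18,33,0],"rotation":[0,0,-0.03]},{"translation":[18,33,0],"rotation":[0,0,-0.03]},{"translation":[17,30,0],"rotation":[0,0,0]},{"translation":[0,0,0],"rotation":[0,0,0]}]'
```

```text
clock: 9.85
tool_pos: [453.9, -129.9, 24.5]
orientation: [3.141, 0.0, -3.084]
force: [-2.7, 1.1, 5.0]
finger_gap: 9.3
grip_force: 59.5
clock: 10.65
tool_pos: [453.2, -130.0, 135.7]
orientation: [-3.142, -0.001, -3.085]
force: [0.5, -0.5, 0.1]
finger_gap: 42.9
grip_force: 0.0
clock: 11.45
tool_pos: [580.5, 104.3, 154.9]
orientation: [3.139, 0.002, 3.027]
force: [-0.1, 1.1, 0.6]
finger_gap: 42.9
grip_force: 0.0
```

Run:
```python
from h import *
d=grab("wrist");s=env.state();print(s["tool_pos"],s["orientation"]);W=cloud(d)
for y in(164,98): print("fin",blob(W,540,640,y-22,y+22,46,60))
t=env.get_image("top");Wt=cloud(t)
print(blob(Wt,370,530,-180,-100,17,30),blob(Wt,370,530,-180,-100,40,60))
```

```text
[579.33697035 100.87174695 154.60674749] [3.14095712e+00 3.49047478e-04 3.02340605e+00]
fin (443, array([586.9, 164.9,  51.1]), array([587.3, 165.4]), array([10.5, 25.3]), 83.5)
fin (423, array([578.1,  98.4,  51.4]), array([578.7,  98.3]), array([ 9.4, 25.6]), 82.9)
(421, array([ 450.2, -133.9,   21. ]), array([ 448.9, -140.6]), array([ 76.3, 150.7]), 90.0) (26, array([ 454.9, -131.3,   50.3]), array([ 454.4, -131.6]), array([24.2, 10.1]), 4.9)
```

```bash
python3 -m pendant '[{"translation":[0.5,0,-35],"rotation":[0,0,-0.01]},{"translation":[0,0,-35],"rotation":[0,0,0]},{"translation":[0,0,-25],"rotation":[0,0,0]},{"translation":[0,0,-20],"rotation":[0,0,0]},{"translation":[0,0,-10],"rotation":[0,0,0]},{"translation":[0,0,-6],"rotation":[0,0,0]},{"translation":[0,0,0],"rotation":[0,0,0]},{"translation":[0,0,0],"rotation":[0,0,0]}]' 0
python3 -m pendant '[{"translation":[0,0,0],"rotation":[0,0,0]},{"translation":[0,0,0],"rotation":[0,0,0]},{"translation":[0,0,0],"rotation":[0,0,0]},{"translation":[0,0,0],"rotation":[0,0,0]},{"translation":[0,0,0],"rotation":[0,0,0]},{"translation":[0,0,0],"rotation":[0,0,0]},{"translation":[0,0,5],"rotation":[0,0,0]},{"translation":[0,0,10],"rotation":[0,0,0]}]' -1
```

```text
clock: 12.35
tool_pos: [580.1, 97.9, 24.3]
orientation: [3.141, 0.002, 3.008]
force: [0.5, -0.8, 0.3]
finger_gap: 42.7
grip_force: 0.0
clock: 13.15
tool_pos: [578.2, 97.9, 37.7]
orientation: [-3.141, -0.003, 3.009]
force: [-0.0, -0.5, -1.7]
finger_gap: 8.8
grip_force: 58.4
```

```bash
python3 -m pendant '[{"translation":[0,0,35],"rotation":[0,0,0]},{"translation":[0,0,30],"rotation":[0,0,0]},{"translation":[-20,-45,0],"rotation":[0,0,0.03]},{"translation":[-20,-45,0],"rotation":[0,0,0.03]},{"translation":[-20,-45,0],"rotation":[0,0,0.03]},{"translation":[-20,-45,0],"rotation":[0,0,0.03]},{"translation":[-20,-45,0],"rotation":[0,0,0.03]},{"translation":[-20,-45,0],"rotation":[0,0,0.03]}]'
python3 -m pendant '[{"translation":[-3,-17,0],"rotation":[0,0,0.01]},{"translation":[0,0,-20],"rotation":[0,0,0]},{"translation":[0,0,-20],"rotation":[0,0,0]},{"translation":[0,0,-15],"rotation":[0,0,0]},{"translation":[0,0,-10],"rotation":[0,0,0]},{"translation":[0,0,-5],"rotation":[0,0,0]},{"translation":[0,0,-3],"rotation":[0,0,0]},{"translation":[0,0,0],"rotation":[0,0,0]}]'
```

```text
clock: 13.95
tool_pos: [458.2, -173.5, 103.9]
orientation: [-3.142, 0.0, -3.093]
force: [1.4, -0.5, -2.2]
finger_gap: 9.0
grip_force: 58.8
clock: 14.75
tool_pos: [456.5, -188.9, 30.5]
orientation: [-3.142, 0.0, -3.084]
force: [-0.1, -0.4, -2.4]
finger_gap: 8.9
grip_force: 58.9
```

```bash
python3 -m pendant '[{"translation":[0,0,-2],"rotation":[0,0,0]},{"translation":[0,0,-2],"rotation":[0,0,0]},{"translation":[0,0,-2],"rotation":[0,0,0]},{"translation":[0,0,0],"rotation":[0,0,0]},{"translation":[0,0,0],"rotation":[0,0,0]},{"translation":[0,0,0],"rotation":[0,0,0]},{"translation":[0,0,0],"rotation":[0,0,0]},{"translation":[0,0,0],"rotation":[0,0,0]}]'
python3 -m pendant '[{"translation":[0,0,0],"rotation":[0,0,0]},{"translation":[0,0,0],"rotation":[0,0,0]},{"translation":[0,0,0],"rotation":[0,0,0]},{"translation":[0,0,0],"rotation":[0,0,0]},{"translation":[0,0,10],"rotation":[0,0,0]},{"translation":[0,0,20],"rotation":[0,0,0]},{"translation":[0,0,40],"rotation":[0,0,0]},{"translation":[0,0,40],"rotation":[0,0,0]}]' 0
python3 -m pendant '[{"translation":[16.5,44.3,10],"rotation":[0,0,-0.02]},{"translation":[16.5,44.3,10],"rotation":[0,0,-0.03]},{"translation":[16.5,44.3,0],"rotation":[0,0,-0.03]},{"translation":[16.5,44.3,0],"rotation":[0,0,-0.03]},{"translation":[16.5,44.3,0],"rotation":[0,0,-0.03]},{"translation":[16.5,44.3,0],"rotation":[0,0,-0.03]},{"translation":[16.5,44.3,0],"rotation":[0,0,-0.02]},{"translation":[15.5,44.3,0],"rotation":[0,0,0]}]'
python3 - <<'E'
from h import *
d=grab("wrist");d=grab("wrist");s=env.state();print(s["tool_pos"],s["orientation"]);W=cloud(d)
print("fin",blob(W,540,640,142,190,46,60))
E
```

```text
clock: 15.55
tool_pos: [456.4, -188.9, 24.4]
orientation: [3.142, 0.0, -3.084]
force: [-1.4, -0.3, -2.2]
finger_gap: 9.0
grip_force: 58.9
clock: 16.35
tool_pos: [455.8, -188.8, 135.8]
orientation: [3.141, -0.001, -3.085]
force: [0.3, 0.9, -0.3]
finger_gap: 42.6
grip_force: 0.0
clock: 17.15
tool_pos: [587.9, 167.3, 155.3]
orientation: [3.141, 0.001, 3.008]
force: [0.4, -0.4, 1.0]
finger_gap: 42.9
grip_force: 0.0
[588.03673671 174.68759016 154.82896979] [3.13665878e+00 1.21266407e-03 3.01982505e+00]
fin (422, array([587.2, 165.8,  51.4]), array([587.9, 165.6]), array([ 9.4, 25.8]), 82.3)
```

```bash
python3 -m pendant '[{"translation":[0,0,-35],"rotation":[0,0,0]},{"translation":[0,0,-35],"rotation":[0,0,0]},{"translation":[0,0,-25],"rotation":[0,0,0]},{"translation":[0,0,-20],"rotation":[0,0,0]},{"translation":[0,0,-10],"rotation":[0,0,0]},{"translation":[0,0,-6],"rotation":[0,0,0]},{"translation":[0,0,0],"rotation":[0,0,0]},{"translation":[0,0,0],"rotation":[0,0,0]}]' 0
python3 -m pendant '[{"translation":[0,0,0],"rotation":[0,0,0]},{"translation":[0,0,0],"rotation":[0,0,0]},{"translation":[0,0,0],"rotation":[0,0,0]},{"translation":[0,0,0],"rotation":[0,0,0]},{"translation":[0,0,0],"rotation":[0,0,0]},{"translation":[0,0,0],"rotation":[0,0,0]},{"translation":[0,0,5],"rotation":[0,0,0]},{"translation":[0,0,10],"rotation":[0,0,0]}]' -1
```

```text
clock: 18.05
tool_pos: [588.1, 165.6, 24.4]
orientation: [3.141, 0.002, 3.009]
force: [-0.0, -0.1, -0.6]
finger_gap: 42.8
grip_force: 0.0
clock: 18.85
tool_pos: [586.0, 165.3, 37.5]
orientation: [-3.14, -0.003, 3.009]
force: [-1.5, -0.8, -2.0]
finger_gap: 8.9
grip_force: 58.6
```

```bash
python3 -m pendant '[{"translation":[0,0,35],"rotation":[0,0,0]},{"translation":[0,0,30],"rotation":[0,0,0]},{"translation":[-11,-35,0],"rotation":[0,0,0.02]},{"translation":[-11,-35,0],"rotation":[0,0,0.02]},{"translation":[-11,-35,0],"rotation":[0,0,0.02]},{"translation":[-11,-35,0],"rotation":[0,0,0.02]},{"translation":[-11,-35,0],"rotation":[0,0,0.02]},{"translation":[-11,-35,0],"rotation":[0,0,0.02]}]'
python3 -m pendant '[{"translation":[-11,-35,0],"rotation":[0,0,0.02]},{"translation":[-11,-35,0],"rotation":[0,0,0.02]},{"translation":[-11,-35,0],"rotation":[0,0,0.02]},{"translation":[-11,-35,0],"rotation":[0,0,0.01]},{"translation":[-11,-35,0],"rotation":[0,0,0]},{"translation":[-7,-29,0],"rotation":[0,0,0]},{"translation":[0,0,0],"rotation":[0,0,0]},{"translation":[0,0,-10],"rotation":[0,0,0]}]'
python3 -m pendant '[{"translation":[0,0,-20],"rotation":[0,0,0]},{"translation":[0,0,-20],"rotation":[0,0,0]},{"translation":[0,0,-10],"rotation":[0,0,0]},{"translation":[0,0,-8],"rotation":[0,0,0]},{"translation":[0,0,-5],"rotation":[0,0,0]},{"translation":[0,0,-3],"rotation":[0,0,0]},{"translation":[0,0,-1],"rotation":[0,0,0]},{"translation":[0,0,0],"rotation":[0,0,0]}]'
```

```text
clock: 19.65
tool_pos: [520.5, -46.0, 103.7]
orientation: [-3.142, -0.0, 3.13]
force: [1.0, -0.1, -0.8]
finger_gap: 9.1
grip_force: 58.9
clock: 20.45
tool_pos: [459.9, -249.5, 94.3]
orientation: [-3.141, 0.003, -3.086]
force: [0.8, 0.2, -2.6]
finger_gap: 8.9
grip_force: 59.1
clock: 21.25
tool_pos: [459.6, -248.6, 26.6]
orientation: [-3.141, 0.001, -3.084]
force: [1.2, -0.5, -1.6]
finger_gap: 8.8
grip_force: 59.0
```

```bash
python3 -m pendant '[{"translation":[0,0,-1],"rotation":[0,0,0]},{"translation":[0,0,-1],"rotation":[0,0,0]},{"translation":[0,0,0],"rotation":[0,0,0]},{"translation":[0,0,0],"rotation":[0,0,0]},{"translation":[0,0,0],"rotation":[0,0,0]},{"translation":[0,0,0],"rotation":[0,0,0]},{"translation":[0,0,0],"rotation":[0,0,0]},{"translation":[0,0,0],"rotation":[0,0,0]}]'
python3 -m pendant '[{"translation":[0,0,0],"rotation":[0,0,0]},{"translation":[0,0,0],"rotation":[0,0,0]},{"translation":[0,0,0],"rotation":[0,0,0]},{"translation":[0,0,0],"rotation":[0,0,0]},{"translation":[0,0,10],"rotation":[0,0,0]},{"translation":[0,0,20],"rotation":[0,0,0]},{"translation":[0,0,40],"rotation":[0,0,0]},{"translation":[0,0,40],"rotation":[0,0,0]}]' 0
python3 -m pendant '[{"translation":[10,-5,25],"rotation":[0,0,-0.15]},{"translation":[10,-5,25],"rotation":[0,0,-0.15]},{"translation":[10,-5,25],"rotation":[0,0,-0.15]},{"translation":[10,-5,25],"rotation":[0,0,-0.15]},{"translation":[10,-5,25],"rotation":[0,0,-0.15]},{"translation":[10,-5,25],"rotation":[0,0,-0.15]},{"translation":[10,-5,25],"rotation":[0,0,-0.15]},{"translation":[10,-5,25],"rotation":[0,0,-0.15]}]'
python3 -m pendant '[{"translation":[0,0,0],"rotation":[0,0,-0.15]},{"translation":[0,0,0],"rotation":[0,0,-0.15]},{"translation":[0,0,0],"rotation":[0,0,-0.15]},{"translation":[0,0,0],"rotation":[0,0,-0.15]},{"translation":[0,0,0],"rotation":[0,0,0]},{"translation":[0,0,0],"rotation":[0,0,0]},{"translation":[0,0,0],"rotation":[0,0,0]},{"translation":[0,0,0],"rotation":[0,0,0]}]'
python3 - <<'E'
from h import *
d=grab("wrist","w4.png",scale=1.5);np.savez("w4.npz",**d);s=env.state();print(s["tool_pos"],s["orientation"],s["joints"])
t=env.get_image("top");np.savez("top4.npz",**t);c=t["color"][120:270,170:400,::-1];cv2.imwrite("pics/t4.png",cv2.resize(c,None,fx=3,fy=3))
E
```

```text
clock: 22.05
tool_pos: [459.4, -248.5, 24.3]
orientation: [3.141, -0.0, -3.084]
force: [0.5, -0.3, -3.0]
finger_gap: 8.9
grip_force: 59.0
clock: 22.85
tool_pos: [458.8, -248.4, 135.8]
orientation: [3.141, -0.001, -3.085]
force: [0.6, -0.1, 0.2]
finger_gap: 43.0
grip_force: 0.0
clock: 23.65
tool_pos: [539.3, -288.5, 336.2]
orientation: [3.141, 0.0, 1.993]
force: [0.6, -0.0, -0.3]
finger_gap: 42.6
grip_force: 0.0
clock: 24.45
tool_pos: [539.3, -288.5, 334.5]
orientation: [3.141, -0.0, 1.4]
force: [-0.5, -0.4, -0.0]
finger_gap: 42.7
grip_force: 0.0
[ 539.28305089 -288.55991746  334.44538896] [ 3.14138867e+00 -1.91127317e-04  1.39962794e+00] [-0.04808622  0.32650577  0.63021366  1.580114   -0.19773866  1.29944217
  0.43896984]
```

View pics/w4.png

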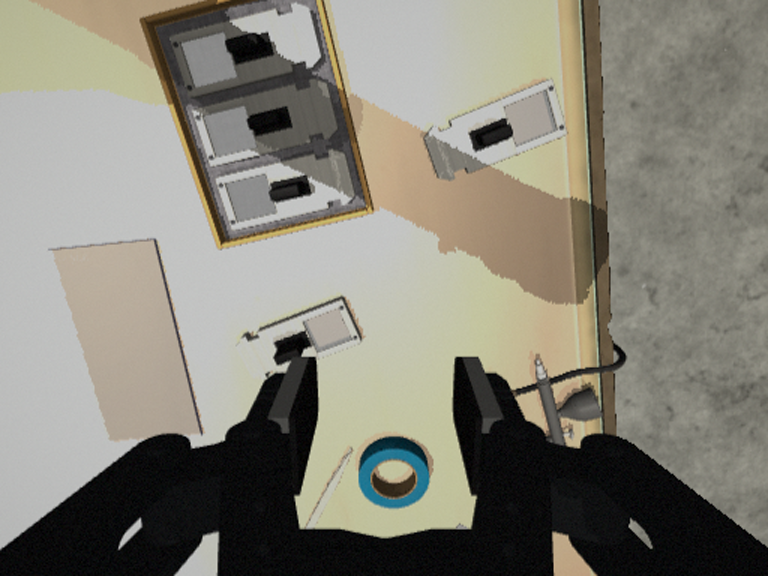

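View pics/t4.png

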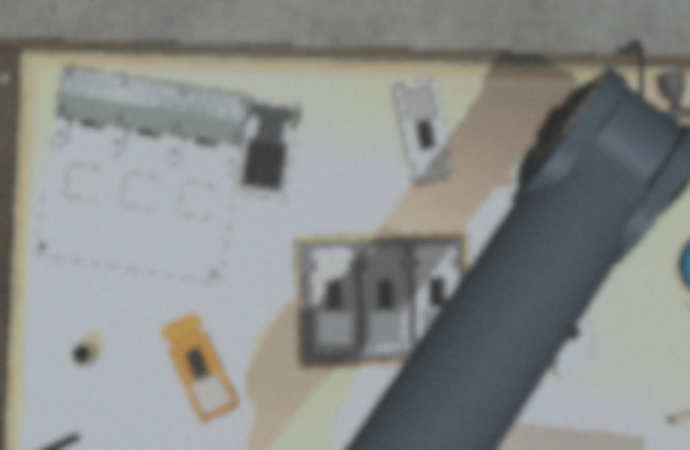

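The three old carriers lie side by side in the tray, with fins at (250,45), (268,120) and (292,188). New carriers are at (493,133) and (292,347), tails toward the robot, and the dock is empty.

Run:
```python
from h import *
W=cloud(dict(np.load("w4.npz")))
print("A fin",blob(W,600,690,-280,-190,40,50)); print("A body",blob(W,560,725,-300,-170,10,18))
print("B fin",blob(W,380,480,-450,-350,40,50)); print("B body",blob(W,350,520,-470,-340,10,18))
for y in(-131,-190,-249):
    for xc in(420,490): print("tray",xc,y,blob(W,xc-8,xc+8,y-22,y+22,10,40)[1])
Wt=cloud(dict(np.load("top0.npz")))
print("B top fin",blob(Wt,380,480,-450,-350,35,60),blob(Wt,350,520,-470,-340,10,20))
```

```text
A fin (181, array([ 642.2, -233.8,   45.3]), array([ 642.5, -234. ]), array([25.7, 10. ]), 11.7)
A body (3168, array([ 649.8, -232. ,   13.4]), array([ 647.8, -233. ]), array([120.3,  50.1]), 11.8)
B fin (125, array([ 425.5, -399.4,   45.3]), array([ 425.7, -400. ]), array([26., 10.]), 16.4)
B body (2062, array([ 434. , -396.5,   13.5]), array([ 430.2, -399.6]), array([120.4,  50.6]), 12.4)
tray 420 -131 [ 420.  -130.3   17.2]
tray 490 -131 [ 490.  -129.9   18.6]
tray 420 -190 [ 420.  -189.8   17.1]
tray 490 -190 [ 489.8 -188.5   18.7]
tray 420 -249 [ 420.1 -248.8   17.2]
tray 490 -249 [ 489.8 -248.2   18.8]
B top fin (26, array([ 428.2, -400.1,   47.3]), array([ 428.4, -399.9]), array([23.8, 10.7]), 3.0) (394, array([ 432.3, -398.5,   14.5]), array([ 412.8, -380.6]), array([160.8, 115.7]), 21.3)
```

```bash
python3 -m pendant '[{"translation":[13,7,-25],"rotation":[0,0,-0.149]},{"translation":[13,7,-25],"rotation":[0,0,-0.149]},{"translation":[13,7,-25],"rotation":[0,0,-0.149]},{"translation":[13,7,-25],"rotation":[0,0,-0.149]},{"translation":[13,7,-25],"rotation":[0,0,-0.149]},{"translation":[13,7,-25],"rotation":[0,0,-0.149]},{"translation":[13,7,-25],"rotation":[0,0,-0.149]},{"translation":[12,5.6,-25],"rotation":[0,0,-0.149]}]'
python3 -m pendant '[{"translation":[0,0,-10],"rotation":[0,0,0]},{"translation":[0,0,-10],"rotation":[0,0,0]},{"translation":[0,0,0],"rotation":[0,0,0]},{"translation":[0,0,0],"rotation":[0,0,0]},{"translation":[0,0,0],"rotation":[0,0,0]},{"translation":[0,0,0],"rotation":[0,0,0]},{"translation":[0,0,0],"rotation":[0,0,0]},{"translation":[0,0,0],"rotation":[0,0,0]}]'
python3 - <<'E'
from h import *
d=grab("wrist");s=env.state();print(s["tool_pos"],s["orientation"],s["joints"]);W=cloud(d)
print("A fin",blob(W,600,690,-290,-180,40,50)); print("A body",blob(W,560,725,-300,-170,10,18))
E
```

```text
clock: 25.35
tool_pos: [643.2, -233.2, 133.2]
orientation: [-3.141, -0.0, 0.202]
force: [0.1, -0.2, -0.0]
finger_gap: 42.8
grip_force: 0.0
clock: 26.15
tool_pos: [642.5, -233.9, 114.7]
orientation: [3.141, -0.001, 0.207]
force: [-0.3, 0.1, -0.2]
finger_gap: 42.9
grip_force: 0.0
[ 642.44525908 -233.87388653  114.56449243] [ 3.14150331e+00 -4.04103578e-04  2.06949765e-01] [-0.20571187  0.7041701   0.76581544  1.65332953 -0.5569815   1.01436164
 -0.61953374]
A fin (552, array([ 644.1, -233.1,   45.4]), array([ 643.5, -233.3]), array([25.7,  9.6]), 11.4)
A body (9079, array([ 654.4, -231.1,   13.3]), array([ 647.7, -232.5]), array([120.2,  50.1]), 11.8)
```

```bash
python3 -m pendant '[{"translation":[0.6,0.4,-30],"rotation":[0,0,0]},{"translation":[0,0,-30],"rotation":[0,0,0]},{"translation":[0,0,-20],"rotation":[0,0,0]},{"translation":[0,0,-10],"rotation":[0,0,0]},{"translation":[0,0,-6],"rotation":[0,0,0]},{"translation":[0,0,0],"rotation":[0,0,0]},{"translation":[0,0,0],"rotation":[0,0,0]},{"translation":[0,0,0],"rotation":[0,0,0]}]'
python3 -m pendant '[{"translation":[0,0,0],"rotation":[0,0,0]},{"translation":[0,0,0],"rotation":[0,0,0]},{"translation":[0,0,0],"rotation":[0,0,0]},{"translation":[0,0,0],"rotation":[0,0,0]},{"translation":[0,0,0],"rotation":[0,0,0]},{"translation":[0,0,0],"rotation":[0,0,0]},{"translation":[0,0,0],"rotation":[0,0,0]},{"translation":[0,0,0],"rotation":[0,0,0]}]' -1
python3 -m pendant '[{"translation":[0,0,5],"rotation":[0,0,0]},{"translation":[0,0,10],"rotation":[0,0,0]},{"translation":[0,0,20],"rotation":[0,0,0]},{"translation":[0,0,30],"rotation":[0,0,0]},{"translation":[0,0,30],"rotation":[0,0,0]},{"translation":[0,0,20],"rotation":[0,0,0]},{"translation":[0,0,0],"rotation":[0,0,0]},{"translation":[0,0,0],"rotation":[0,0,0]}]'
```

```text
clock: 27.0
tool_pos: [643.7, -233.9, 19.6]
orientation: [3.14, -0.002, 0.207]
force: [0.6, 0.0, 0.9]
finger_gap: 42.5
grip_force: 0.0
clock: 27.8
tool_pos: [643.3, -233.7, 18.9]
orientation: [3.141, -0.001, 0.207]
force: [-0.3, 1.3, 5.6]
finger_gap: 9.1
grip_force: 59.7
clock: 28.6
tool_pos: [642.6, -233.1, 132.9]
orientation: [-3.141, 0.0, 0.207]
force: [-0.2, -0.5, -2.5]
finger_gap: 9.2
grip_force: 58.7
```

```bash
python3 -m pendant '[{"translation":[-6,14,0],"rotation":[0,0,0.147]},{"translation":[-6,14,0],"rotation":[0,0,0.147]},{"translation":[-6,14,0],"rotation":[0,0,0.147]},{"translation":[-6,14,0],"rotation":[0,0,0.147]},{"translation":[-6,14,0],"rotation":[0,0,0.147]},{"translation":[-6,14,0],"rotation":[0,0,0.147]},{"translation":[-6,14,0],"rotation":[0,0,0.147]},{"translation":[-6,14,0],"rotation":[0,0,0.147]}]'
python3 -m pendant '[{"translation":[-6,14,0],"rotation":[0,0,0.147]},{"translation":[-6,14,0],"rotation":[0,0,0.147]},{"translation":[-6,14,0],"rotation":[0,0,0.147]},{"translation":[-6,14,0],"rotation":[0,0,0.147]},{"translation":[-6,14,0],"rotation":[0,0,0.147]},{"translation":[-6,14,0],"rotation":[0,0,0.147]},{"translation":[-6,14,0],"rotation":[0,0,0.147]},{"translation":[-6,14,0],"rotation":[0,0,0.147]}]'
python3 -m pendant '[{"translation":[-6,14,0],"rotation":[0,0,0.147]},{"translation":[-6,14,-10],"rotation":[0,0,0.147]},{"translation":[0,16,-10],"rotation":[0,0,0.147]},{"translation":[0,0,-10],"rotation":[0,0,0.013]},{"translation":[0,0,-10],"rotation":[0,0,0]},{"translation":[0,0,0],"rotation":[0,0,0]},{"translation":[0,0,0],"rotation":[0,0,0]},{"translation":[0,0,0],"rotation":[0,0,0]}]'
python3 - <<'E'
from h import *
d=grab("wrist","w5.png");s=env.state();print(s["tool_pos"],s["orientation"],s["joints"],s["finger_gap"]);W=cloud(d);np.savez("w5.npz",**d)
x=s["tool_pos"];print("body",blob(W,x[0]-100,x[0]+80,x[1]-45,x[1]+45,x[2]-12,x[2]-1))
E
```

```text
clock: 29.4
tool_pos: [593.3, -120.4, 131.3]
orientation: [-3.138, 0.0, 1.389]
force: [0.1, -1.1, -1.9]
finger_gap: 9.0
grip_force: 58.7
clock: 30.2
tool_pos: [545.2, -8.8, 131.5]
orientation: [-3.14, -0.003, 2.565]
force: [0.1, -0.8, -1.0]
finger_gap: 8.7
grip_force: 58.7
clock: 31.0
tool_pos: [535.4, 33.8, 93.6]
orientation: [-3.141, 0.001, 3.011]
force: [0.3, 0.2, -2.3]
finger_gap: 9.0
grip_force: 58.7
[535.42711069  34.00254695  93.75802415] [3.14154415e+00 9.32767841e-04 3.01137384e+00] [-0.20885945  0.41050672  0.08388625  1.99901898 -0.04970013  0.73305476
  1.34558067] 8.982621295649132
body (15036, array([504.7,  37.2,  87.6]), array([530.6,  33.8]), array([ 50.3, 120.5]), 82.5)
```

View pics/w5.png

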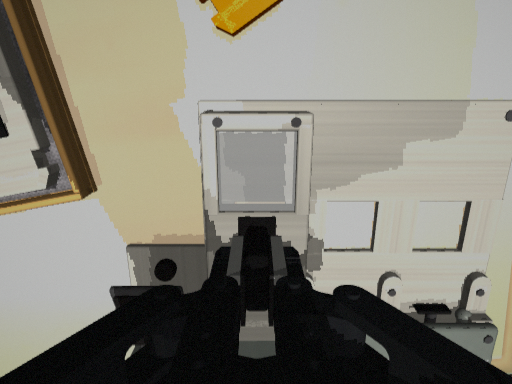

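The carrier is held over the apron at pixel (258,200), aligned and tail first toward lane 3. I lower it with a 1 mm leftward correction.

```bash
python3 -m pendant '[{"translation":[-1,1.1,-20],"rotation":[0,0,0]},{"translation":[0,0,-20],"rotation":[0,0,0]},{"translation":[0,0,-14],"rotation":[0,0,0]},{"translation":[0,0,-8],"rotation":[0,0,0]},{"translation":[0,0,-4],"rotation":[0,0,0]},{"translation":[0,0,-2],"rotation":[0,0,0]},{"translation":[0,0,0],"rotation":[0,0,0]},{"translation":[0,0,0],"rotation":[0,0,0]}]'
python3 -m pendant '[{"translation":[4,-0.5,0],"rotation":[0,0,0]},{"translation":[4,-0.5,0],"rotation":[0,0,0]},{"translation":[4,-0.5,0],"rotation":[0,0,0]},{"translation":[4,-0.5,0],"rotation":[0,0,0]},{"translation":[4,-0.6,0],"rotation":[0,0,0]},{"translation":[4,-0.5,0],"rotation":[0,0,0]},{"translation":[4,-0.5,0],"rotation":[0,0,0]},{"translation":[0,0,0],"rotation":[0,0,0]}]'
```

```text
clock: 31.85
tool_pos: [534.5, 35.6, 25.9]
orientation: [3.141, 0.001, 3.013]
force: [0.3, 0.2, -0.9]
finger_gap: 8.9
grip_force: 58.7
clock: 32.65
tool_pos: [562.7, 31.9, 25.4]
orientation: [3.141, 0.001, 3.013]
force: [-0.1, 0.9, -1.6]
finger_gap: 9.3
grip_force: 58.7
```

```bash
python3 -m pendant '[{"translation":[4,-0.5,0],"rotation":[0,0,0]},{"translation":[4,-0.5,0],"rotation":[0,0,0]},{"translation":[3,-0.4,0],"rotation":[0,0,0]},{"translation":[3,-0.4,0],"rotation":[0,0,0]},{"translation":[3,-0.4,0],"rotation":[0,0,0]},{"translation":[3,-0.4,0],"rotation":[0,0,0]},{"translation":[0,0,0],"rotation":[0,0,0]},{"translation":[0,0,0],"rotation":[0,0,0]}]'
python3 -m pendant '[{"translation":[3,-0.4,0],"rotation":[0,0,0]},{"translation":[3,-0.4,0],"rotation":[0,0,0]},{"translation":[3,-0.4,0],"rotation":[0,0,0]},{"translation":[2,-0.2,0],"rotation":[0,0,0]},{"translation":[2,-0.2,0],"rotation":[0,0,0]},{"translation":[0,0,0],"rotation":[0,0,0]},{"translation":[0,0,0],"rotation":[0,0,0]},{"translation":[0,0,0],"rotation":[0,0,0]}]'
```

```text
clock: 33.45
tool_pos: [580.0, 29.3, 25.1]
orientation: [-3.141, -0.004, 3.013]
force: [-6.1, -0.1, 2.0]
finger_gap: 8.8
grip_force: 59.4
clock: 34.25
tool_pos: [587.4, 28.1, 25.3]
orientation: [-3.14, -0.016, 3.013]
force: [-20.2, 0.5, 16.8]
finger_gap: 9.0
grip_force: 61.6
```

```bash
python3 -m pendant '[{"translation":[2,-0.3,0.3],"rotation":[0,0,0]},{"translation":[2,-0.3,0.3],"rotation":[0,0,0]},{"translation":[0,0,0],"rotation":[0,0,0]},{"translation":[0,0,0],"rotation":[0,0,0]},{"translation":[0,0,0],"rotation":[0,0,0]},{"translation":[0,0,0],"rotation":[0,0,0]},{"translation":[0,0,0],"rotation":[0,0,0]},{"translation":[0,0,0],"rotation":[0,0,0]}]'
```

```text
clock: 35.05
tool_pos: [598.7, 26.9, 25.6]
orientation: [-3.141, -0.001, 3.013]
force: [-4.7, -0.3, -4.2]
finger_gap: 8.8
grip_force: 58.4
```

```bash
python3 -m pendant '[{"translation":[0,0,0],"rotation":[0,0,0]},{"translation":[0,0,0],"rotation":[0,0,0]},{"translation":[0,0,0],"rotation":[0,0,0]},{"translation":[0,0,0],"rotation":[0,0,0]},{"translation":[0,0,10],"rotation":[0,0,0]},{"translation":[0,0,20],"rotation":[0,0,0]},{"translation":[0,0,40],"rotation":[0,0,0]},{"translation":[0,0,40],"rotation":[0,0,0]}]' 0
python3 -m pendant '[{"translation":[-10,0,40],"rotation":[0,0,0]},{"translation":[-10,0,40],"rotation":[0,0,0]},{"translation":[-10,0,40],"rotation":[0,0,0]},{"translation":[-10,-20,0],"rotation":[0,0,-0.1]},{"translation":[-10,-30,0],"rotation":[0,0,-0.15]},{"translation":[-10,-30,0],"rotation":[0,0,-0.15]},{"translation":[0,0,0],"rotation":[0,0,0]},{"translation":[0,0,0],"rotation":[0,0,0]}]'
python3 - <<'E'
from h import *
d=grab("wrist","w6.png");s=env.state();print(s["tool_pos"],s["orientation"],s["joints"],s["finger_gap"]);W=cloud(d);np.savez("w6.npz",**d)
print("fin",blob(W,550,640,8,52,46,60)); 
t=env.get_image("top");W=cloud(t);np.savez("top6.npz",**t)
print("B fin",blob(W,350,500,-460,-320,38,60));print("finTop",blob(W,550,640,8,52,46,60))
E
```

```text
clock: 35.85
tool_pos: [598.7, 27.2, 137.4]
orientation: [-3.141, -0.0, 3.013]
force: [0.5, -0.2, 0.9]
finger_gap: 42.7
grip_force: 0.0
clock: 36.65
tool_pos: [539.0, -53.2, 256.9]
orientation: [3.14, 0.001, 2.612]
force: [0.8, -0.3, 0.9]
finger_gap: 42.8
grip_force: 0.0
[539.26645736 -52.07493763 256.61507432] [3.14019925e+00 7.44479165e-04 2.61427010e+00] [-0.14893391  0.22601957  0.20055563  1.83042075 -0.05141225  1.08877188
  1.11391682] 42.60925193499283
fin (236, array([594.3,  28.6,  51.3]), array([595.1,  28.9]), array([10.3, 25.9]), 78.3)
B fin (25, array([ 428.3, -400.8,   45.1]), array([ 428.5, -401.2]), array([24.1,  9.3]), 11.0)
finTop (22, array([596.1,  28.6,  51.1]), array([596.8,  28.4]), array([10.2, 24.4]), 77.2)
```

View pics/w6.png

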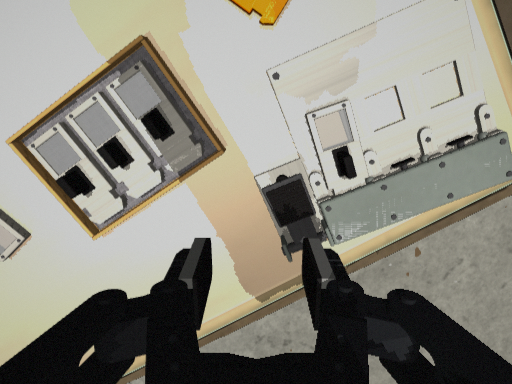

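Run:
```python
from h import *
ex=np.array([.9918,-.1277]);ey=np.array([.1277,.9918]);o=np.array([592.8,27.4])
for n in("w1","w6"):
    s=cloud(dict(np.load(n+".npz"))).reshape(-1,3);l=np.c_[(s[:,:2]-o)@ex,(s[:,:2]-o)@ey,s[:,2]]
    def q(x0,x1,y0,y1,z0,z1): return l[(l[:,0]>x0)&(l[:,0]<x1)&(l[:,1]>y0)&(l[:,1]<y1)&(l[:,2]>z0)&(l[:,2]<z1)]
    b=q(-90,35,-30,30,17,24)
    print(n,"fin",np.percentile(q(-30,30,-20,20,46,56),[3,50,97],axis=0)[:,:2].round(1).tolist())
    print(" hood front x",np.percentile(q(20,60,-20,60,29,36)[:,0],1).round(1),"plate front x",np.percentile(q(-150,-90,0,80,3,9)[:,0],1).round(1))
    r=cv2.minAreaRect(b[(b[:,0]<0)][:,:2].astype(np.float32));print(" body front x",np.percentile(b[:,0],1).round(1),r)
    for xs in(-55,-45,-35,-25): 
        c=b[abs(b[:,0]-xs)<4];print("  edges y",xs,c[:,1].min().round(1),c[:,1].max().round(1))
```

```text
w1 fin [[-8.1, -3.6], [3.3, 1.0], [16.3, 5.4]]
 hood front x 37.0 plate front x -124.3
 body front x -59.9 ((-30.407686233520508, 0.6037139892578125), (50.171146392822266, 60.60580825805664), 89.66080474853516)
  edges y -55 -23.7 25.5
  edges y -45 -24.4 25.2
  edges y -35 -24.3 25.7
  edges y -25 -24.0 25.1
w6 fin [[-10.4, -3.3], [1.2, 1.3], [13.6, 6.5]]
 hood front x 37.3 plate front x -124.2
 body front x -61.9 ((-30.660663604736328, 3.8723602294921875), (49.90549087524414, 63.93618392944336), 86.31975555419922)
  edges y -55 -19.5 29.9
  edges y -45 -20.3 29.8
  edges y -35 -20.7 29.3
  edges y -25 -21.6 28.6
```

The carrier in lane 3 (pixel (345,160)) sits 2 mm short and skewed by about 2.5°, so it isn't properly clicked in. I re-grip it square and push it to the stop.

```bash
python3 -m pendant '[{"translation":[10,16,-20],"rotation":[0,0,0.1]},{"translation":[10,16,-20],"rotation":[0,0,0.1]},{"translation":[12,16,-20],"rotation":[0,0,0.1]},{"translation":[13,16,-20],"rotation":[0,0,0.1]},{"translation":[12,16.4,-20],"rotation":[0,0,0]},{"translation":[0,0,-20],"rotation":[0,0,0]},{"translation":[0,0,0],"rotation":[0,0,0]},{"translation":[0,0,0],"rotation":[0,0,0]}]' 0
python3 -m pendant '[{"translation":[0,0,-35],"rotation":[0,0,0]},{"translation":[0,0,-35],"rotation":[0,0,0]},{"translation":[0,0,-20],"rotation":[0,0,0]},{"translation":[0,0,-15],"rotation":[0,0,0]},{"translation":[0,0,-6],"rotation":[0,0,0]},{"translation":[0,0,0],"rotation":[0,0,0]},{"translation":[0,0,0],"rotation":[0,0,0]},{"translation":[0,0,0],"rotation":[0,0,0]}]' 
python3 -m pendant '[{"translation":[0,0,0],"rotation":[0,0,0]},{"translation":[0,0,0],"rotation":[0,0,0]},{"translation":[0,0,0],"rotation":[0,0,0]},{"translation":[0,0,0],"rotation":[0,0,0]},{"translation":[0,0,0],"rotation":[0,0,0]},{"translation":[0,0,0],"rotation":[0,0,0]},{"translation":[0,0,0],"rotation":[0,0,0]},{"translation":[0,0,0],"rotation":[0,0,0]}]' -1
python3 -m pendant '[{"translation":[2,-0.3,0],"rotation":[0,0,0]},{"translation":[2,-0.3,0],"rotation":[0,0,0]},{"translation":[1,0,0],"rotation":[0,0,0]},{"translation":[0,0,0],"rotation":[0,0,0]},{"translation":[0,0,0],"rotation":[0,0,0]},{"translation":[0,0,0],"rotation":[0,0,0]},{"translation":[0,0,0],"rotation":[0,0,0]},{"translation":[0,0,0],"rotation":[0,0,0]}]'
```

```text
clock: 37.55
tool_pos: [596.0, 28.2, 135.9]
orientation: [3.142, -0.001, 3.014]
force: [1.7, -1.3, 1.5]
finger_gap: 42.5
grip_force: 0.0
clock: 38.35
tool_pos: [597.0, 27.7, 26.3]
orientation: [3.141, 0.002, 3.013]
force: [0.2, 0.6, -0.1]
finger_gap: 42.5
grip_force: 0.0
clock: 39.15
tool_pos: [597.2, 27.7, 25.7]
orientation: [3.141, 0.002, 3.013]
force: [2.8, 1.5, 5.7]
finger_gap: 9.1
grip_force: 58.9
clock: 39.95
tool_pos: [597.4, 27.5, 25.6]
orientation: [-3.141, -0.008, 3.013]
force: [-8.9, 0.9, 16.2]
finger_gap: 9.0
grip_force: 60.3
```

```bash
python3 -m pendant '[{"translation":[2,-0.3,0.5],"rotation":[0,0,0]},{"translation":[2,-0.3,0.5],"rotation":[0,0,0]},{"translation":[1,0,0],"rotation":[0,0,0]},{"translation":[0,0,0],"rotation":[0,0,0]},{"translation":[0,0,0],"rotation":[0,0,0]},{"translation":[0,0,0],"rotation":[0,0,0]},{"translation":[0,0,0],"rotation":[0,0,0]},{"translation":[0,0,0],"rotation":[0,0,0]}]'
```

```text
clock: 40.75
tool_pos: [599.4, 26.8, 25.7]
orientation: [-3.14, -0.014, 3.014]
force: [-14.0, 1.5, 18.0]
finger_gap: 8.9
grip_force: 60.4
```

```bash
python3 -m pendant '[{"translation":[2,-0.3,0.5],"rotation":[0,0,0]},{"translation":[2,-0.3,0.5],"rotation":[0,0,0]},{"translation":[0,0,0],"rotation":[0,0,0]},{"translation":[0,0,0],"rotation":[0,0,0]},{"translation":[0,0,0],"rotation":[0,0,0]},{"translation":[0,0,0],"rotation":[0,0,0]},{"translation":[0,0,0],"rotation":[0,0,0]},{"translation":[0,0,0],"rotation":[0,0,0]}]'
```

```text
clock: 41.55
tool_pos: [600.2, 26.6, 26.1]
orientation: [-3.139, -0.021, 3.015]
force: [-19.8, 2.4, 20.1]
finger_gap: 9.0
grip_force: 60.8
```

```bash
cat >> h.py <<'E'
def lane(d,o):
    ex=np.array([.9918,-.1277]);ey=np.array([.1277,.9918]);o=np.array(o)
    s=cloud(d).reshape(-1,3);l=np.c_[(s[:,:2]-o)@ex,(s[:,:2]-o)@ey,s[:,2]]
    def q(x0,x1,y0,y1,z0,z1): return l[(l[:,0]>x0)&(l[:,0]<x1)&(l[:,1]>y0)&(l[:,1]<y1)&(l[:,2]>z0)&(l[:,2]<z1)]
    b=q(-100,0,-32,32,17,24);f=q(-40,30,-20,20,46,56)
    if len(f): print("fin x",np.percentile(f[:,0],[3,97]).round(1))
    pf=q(-150,-90,0,80,3,9)
    print("front x",np.percentile(b[:,0],1).round(1),"plate",np.percentile(pf[:,0],1).round(1) if len(pf) else None)
    for xs in(-55,-45,-35,-25):
        c=b[abs(b[:,0]-xs)<4]
        if len(c): print("  edges y",xs,np.percentile(c[:,1],[1,99]).round(1))
E
python3 - <<'E'
from h import *
d=grab("wrist","w7.png");np.savez("w7.npz",**d);lane(d,(592.8,27.4))
E
```

```text
fin x [-6.1 17.3]
front x -57.9 plate -105.4
  edges y -55 [-24.6  23.9]
  edges y -45 [-24.8  24. ]
  edges y -35 [-24.7  23.9]
  edges y -25 [-24.8  23.9]
```

View pics/w7.png

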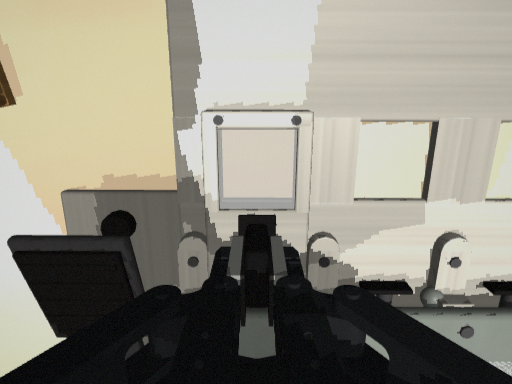

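The carrier is now straight and at the stop (+2 mm). I unload the arm, release and check.

```bash
python3 -m pendant '[{"translation":[-5,0.6,-1],"rotation":[0,0,0]},{"translation":[-5,0.6,0],"rotation":[0,0,0]},{"translation":[-2,0.2,0],"rotation":[0,0,0]},{"translation":[0,0,0],"rotation":[0,0,0]},{"translation":[0,0,0],"rotation":[0,0,0]},{"translation":[0,0,0],"rotation":[0,0,0]},{"translation":[0,0,0],"rotation":[0,0,0]},{"translation":[0,0,0],"rotation":[0,0,0]}]'
python3 -c "
from h import *
lane(grab('wrist'),(592.8,27.4))"
```

```text
clock: 42.4
tool_pos: [597.5, 27.1, 25.7]
orientation: [-3.141, -0.001, 3.013]
force: [-1.9, -0.7, 2.4]
finger_gap: 9.0
grip_force: 58.8
fin x [-9.  14.3]
front x -60.8 plate -107.0
  edges y -55 [-24.4  24.3]
  edges y -45 [-24.4  24.3]
  edges y -35 [-24.5  24.3]
  edges y -25 [-24.5  24.3]
```

```bash
python3 -m pendant '[{"translation":[0,0,0],"rotation":[0,0,0]},{"translation":[0,0,0],"rotation":[0,0,0]},{"translation":[0,0,0],"rotation":[0,0,0]},{"translation":[0,0,0],"rotation":[0,0,0]},{"translation":[0,0,10],"rotation":[0,0,0]},{"translation":[0,0,20],"rotation":[0,0,0]},{"translation":[0,0,40],"rotation":[0,0,0]},{"translation":[0,0,40],"rotation":[0,0,0]}]' 0
python3 -m pendant '[{"translation":[0,0,20],"rotation":[0,0,0]},{"translation":[0,0,20],"rotation":[0,0,0]},{"translation":[0,0,20],"rotation":[0,0,0]},{"translation":[0,0,20],"rotation":[0,0,0]},{"translation":[-10,0,0],"rotation":[0,0,0]},{"translation":[-10,0,0],"rotation":[0,0,0]},{"translation":[0,0,0],"rotation":[0,0,0]},{"translation":[0,0,0],"rotation":[0,0,0]}]'
python3 -c "
from h import *
d=grab('wrist');np.savez('w8.npz',**d);lane(d,(592.8,27.4));print(env.state()['tool_pos'])"
```

```text
clock: 43.25
tool_pos: [597.5, 27.1, 137.3]
orientation: [-3.141, -0.001, 3.013]
force: [1.0, -0.5, 0.6]
finger_gap: 42.8
grip_force: 0.0
clock: 44.05
tool_pos: [577.1, 27.2, 215.1]
orientation: [-3.141, -0.002, 3.013]
force: [-0.7, -0.1, 0.2]
finger_gap: 42.5
grip_force: 0.0
fin x [-8.8 15.1]
front x -60.9 plate -124.3
  edges y -55 [-24.5  24.6]
  edges y -45 [-24.8  23.9]
  edges y -35 [-25.  24.]
  edges y -25 [-25.1  24.2]
[577.46381623  27.20078947 215.19753993]
```

```bash
python3 -m pendant '[{"translation":[-8,-22.5,0],"rotation":[0,0,-0.147]},{"translation":[-8,-22.5,0],"rotation":[0,0,-0.147]},{"translation":[-8,-22.5,0],"rotation":[0,0,-0.147]},{"translation":[-8,-22.5,0],"rotation":[0,0,-0.147]},{"translation":[-8,-22.5,0],"rotation":[0,0,-0.147]},{"translation":[-8,-22.5,0],"rotation":[0,0,-0.147]},{"translation":[-8,-22.5,0],"rotation":[0,0,-0.147]},{"translation":[-8,-22.5,0],"rotation":[0,0,-0.147]}]'
python3 -m pendant '[{"translation":[-8,-22.5,0],"rotation":[0,0,-0.147]},{"translation":[-8,-22.5,0],"rotation":[0,0,-0.147]},{"translation":[-8,-22.5,0],"rotation":[0,0,-0.147]},{"translation":[-8,-22.5,0],"rotation":[0,0,-0.147]},{"translation":[-8,-22.5,0],"rotation":[0,0,-0.147]},{"translation":[-8,-22.5,0],"rotation":[0,0,-0.147]},{"translation":[-8,-22.5,0],"rotation":[0,0,-0.147]},{"translation":[-8,-22.5,0],"rotation":[0,0,-0.147]}]'
python3 -m pendant '[{"translation":[-8,-22.5,-20],"rotation":[0,0,-0.147]},{"translation":[-8,-22.5,-20],"rotation":[0,0,-0.147]},{"translation":[-5,-22.5,-20],"rotation":[0,0,-0.147]},{"translation":[0,0,-15],"rotation":[0,0,-0.01]},{"translation":[0,0,-10],"rotation":[0,0,0]},{"translation":[0,0,0],"rotation":[0,0,0]},{"translation":[0,0,0],"rotation":[0,0,0]},{"translation":[0,0,0],"rotation":[0,0,0]}]'
python3 - <<'E'
from h import *
d=grab("wrist");s=env.state();print(s["tool_pos"],s["orientation"],s["joints"]);W=cloud(d);np.savez("w9.npz",**d)
print("B fin",blob(W,360,500,-460,-330,40,50)); print("B body",blob(W,340,520,-480,-320,10,18))
E
```

```text
clock: 44.9
tool_pos: [513.7, -153.7, 215.4]
orientation: [-3.141, -0.0, 1.831]
force: [-0.1, 0.3, 0.5]
finger_gap: 42.4
grip_force: 0.0
clock: 45.7
tool_pos: [449.7, -333.7, 215.5]
orientation: [-3.141, 0.001, 0.655]
force: [-0.4, 0.1, 0.1]
finger_gap: 42.9
grip_force: 0.0
clock: 46.5
tool_pos: [429.9, -400.0, 131.8]
orientation: [3.141, -0.002, 0.211]
force: [-0.3, -0.4, -0.3]
finger_gap: 43.0
grip_force: 0.0
[ 429.80281007 -400.1467549   131.89832767] [ 3.14054187e+00 -1.68062621e-03  2.11180128e-01] [ 0.1389454   0.517164    0.73663603  1.88094081 -0.43604788  0.90815708
 -0.27453795]
B fin (459, array([ 426.5, -400.2,   45.4]), array([ 425.6, -400.2]), array([26.1,  9.5]), 12.3)
B body (7941, array([ 436.5, -398.1,   13.3]), array([ 430. , -399.5]), array([120.4,  50. ]), 12.1)
```

```bash
python3 -m pendant '[{"translation":[-4,-0.3,-40],"rotation":[0,0,0.002]},{"translation":[0,0,-35],"rotation":[0,0,0]},{"translation":[0,0,-20],"rotation":[0,0,0]},{"translation":[0,0,-12],"rotation":[0,0,0]},{"translation":[0,0,-6],"rotation":[0,0,0]},{"translation":[0,0,0],"rotation":[0,0,0]},{"translation":[0,0,0],"rotation":[0,0,0]},{"translation":[0,0,0],"rotation":[0,0,0]}]'
python3 -m pendant '[{"translation":[0,0,0],"rotation":[0,0,0]},{"translation":[0,0,0],"rotation":[0,0,0]},{"translation":[0,0,0],"rotation":[0,0,0]},{"translation":[0,0,0],"rotation":[0,0,0]},{"translation":[0,0,0],"rotation":[0,0,0]},{"translation":[0,0,0],"rotation":[0,0,0]},{"translation":[0,0,0],"rotation":[0,0,0]},{"translation":[0,0,0],"rotation":[0,0,0]}]' -1
python3 -m pendant '[{"translation":[0,0,5],"rotation":[0,0,0]},{"translation":[0,0,10],"rotation":[0,0,0]},{"translation":[0,0,20],"rotation":[0,0,0]},{"translation":[0,0,30],"rotation":[0,0,0]},{"translation":[0,0,30],"rotation":[0,0,0]},{"translation":[0,0,20],"rotation":[0,0,0]},{"translation":[0,0,0],"rotation":[0,0,0]},{"translation":[0,0,0],"rotation":[0,0,0]}]'
```

```text
clock: 47.35
tool_pos: [425.6, -401.2, 19.1]
orientation: [3.14, -0.002, 0.212]
force: [0.2, 0.1, 0.2]
finger_gap: 42.3
grip_force: 0.0
clock: 48.15
tool_pos: [425.3, -400.9, 18.5]
orientation: [3.141, -0.001, 0.212]
force: [0.2, 0.8, 5.5]
finger_gap: 8.9
grip_force: 59.6
clock: 48.95
tool_pos: [424.8, -400.0, 132.6]
orientation: [-3.141, -0.0, 0.212]
force: [-0.3, -0.2, -2.4]
finger_gap: 8.8
grip_force: 58.7
```

```bash
python3 -m pendant '[{"translation":[5,24,0],"rotation":[0,0,0.12]},{"translation":[5,24,0],"rotation":[0,0,0.12]},{"translation":[5,24,0],"rotation":[0,0,0.12]},{"translation":[5,24,0],"rotation":[0,0,0.12]},{"translation":[5,24,0],"rotation":[0,0,0.12]},{"translation":[5,24,0],"rotation":[0,0,0.12]},{"translation":[5,24,0],"rotation":[0,0,0.12]},{"translation":[5,24,0],"rotation":[0,0,0.12]}]'
python3 -m pendant '[{"translation":[5,24,0],"rotation":[0,0,0.12]},{"translation":[5,24,0],"rotation":[0,0,0.12]},{"translation":[5,24,0],"rotation":[0,0,0.12]},{"translation":[5,24,0],"rotation":[0,0,0.12]},{"translation":[5,24,0],"rotation":[0,0,0.12]},{"translation":[5,24,0],"rotation":[0,0,0.12]},{"translation":[5,24,0],"rotation":[0,0,0.12]},{"translation":[5,24,0],"rotation":[0,0,0.12]}]'
python3 -m pendant '[{"translation":[6,24,0],"rotation":[0,0,0.12]},{"translation":[6,24,0],"rotation":[0,0,0.12]},{"translation":[6,24,0],"rotation":[0,0,0.12]},{"translation":[6,24,0],"rotation":[0,0,0.12]},{"translation":[6,24,0],"rotation":[0,0,0.12]},{"translation":[6,24,0],"rotation":[0,0,0.12]},{"translation":[6,24,0],"rotation":[0,0,0.12]},{"translation":[5,18,0],"rotation":[0,0,0.041]}]'
python3 -m pendant '[{"translation":[0,0,-10],"rotation":[0,0,0]},{"translation":[0,0,-15],"rotation":[0,0,0]},{"translation":[0,0,-15],"rotation":[0,0,0]},{"translation":[0,0,0],"rotation":[0,0,0]},{"translation":[0,0,0],"rotation":[0,0,0]},{"translation":[0,0,0],"rotation":[0,0,0]},{"translation":[0,0,0],"rotation":[0,0,0]},{"translation":[0,0,0],"rotation":[0,0,0]}]'
python3 - <<'E'
from h import *
d=grab("wrist","w10.png");s=env.state();print(s["tool_pos"],s["orientation"],s["finger_gap"]);W=cloud(d);np.savez("w10.npz",**d)
x=s["tool_pos"];print("body",blob(W,x[0]-100,x[0]+80,x[1]-45,x[1]+45,x[2]-12,x[2]-1))
E
```

```text
clock: 49.75
tool_pos: [463.8, -207.0, 131.3]
orientation: [-3.138, 0.0, 1.177]
force: [-0.2, 0.9, -1.3]
finger_gap: 8.8
grip_force: 58.7
clock: 50.55
tool_pos: [503.7, -15.6, 131.2]
orientation: [-3.139, -0.002, 2.137]
force: [-0.0, 0.2, -2.2]
finger_gap: 9.3
grip_force: 58.7
clock: 51.35
tool_pos: [550.9, 170.9, 131.1]
orientation: [-3.141, -0.004, 3.016]
force: [-0.1, 0.4, -2.9]
finger_gap: 9.3
grip_force: 58.7
clock: 52.15
tool_pos: [552.3, 169.5, 93.5]
orientation: [3.141, 0.001, 3.013]
force: [1.1, -1.0, -1.5]
finger_gap: 9.0
grip_force: 58.7
[552.24486681 169.44881922  93.47714405] [3.14108205e+00 8.18794988e-04 3.01260064e+00] 8.926219283012145
body (15171, array([521.4, 172.8,  87.9]), array([547.2, 169.4]), array([ 50.3, 120.6]), 82.5)
```

```bash
python3 -m pendant '[{"translation":[-1,0.7,-20],"rotation":[0,0,0]},{"translation":[0,0,-20],"rotation":[0,0,0]},{"translation":[0,0,-14],"rotation":[0,0,0]},{"translation":[0,0,-8],"rotation":[0,0,0]},{"translation":[0,0,-4],"rotation":[0,0,0]},{"translation":[0,0,-2],"rotation":[0,0,0]},{"translation":[0,0,0],"rotation":[0,0,0]},{"translation":[0,0,0],"rotation":[0,0,0]}]'
python3 -m pendant '[{"translation":[4,-0.5,0],"rotation":[0,0,0]},{"translation":[4,-0.5,0],"rotation":[0,0,0]},{"translation":[4,-0.5,0],"rotation":[0,0,0]},{"translation":[4,-0.5,0],"rotation":[0,0,0]},{"translation":[4,-0.6,0],"rotation":[0,0,0]},{"translation":[4,-0.5,0],"rotation":[0,0,0]},{"translation":[4,-0.5,0],"rotation":[0,0,0]},{"translation":[0,0,0],"rotation":[0,0,0]}]'
python3 -m pendant '[{"translation":[4,-0.5,0],"rotation":[0,0,0]},{"translation":[4,-0.5,0],"rotation":[0,0,0]},{"translation":[3,-0.4,0],"rotation":[0,0,0]},{"translation":[3,-0.4,0],"rotation":[0,0,0]},{"translation":[3,-0.4,0],"rotation":[0,0,0]},{"translation":[3,-0.4,0],"rotation":[0,0,0]},{"translation":[0,0,0],"rotation":[0,0,0]},{"translation":[0,0,0],"rotation":[0,0,0]}]'
python3 -m pendant '[{"translation":[3,-0.4,0.3],"rotation":[0,0,0]},{"translation":[3,-0.4,0.3],"rotation":[0,0,0]},{"translation":[3,-0.4,0.3],"rotation":[0,0,0]},{"translation":[3,-0.4,0.3],"rotation":[0,0,0]},{"translation":[2,-0.2,0.3],"rotation":[0,0,0]},{"translation":[0,0,0],"rotation":[0,0,0]},{"translation":[0,0,0],"rotation":[0,0,0]},{"translation":[0,0,0],"rotation":[0,0,0]}]'
```

```text
clock: 53.0
tool_pos: [551.4, 170.3, 25.5]
orientation: [3.141, 0.001, 3.013]
force: [-0.4, 0.1, -1.5]
finger_gap: 9.2
grip_force: 58.8
clock: 53.8
tool_pos: [579.7, 166.3, 25.0]
orientation: [3.141, 0.001, 3.012]
force: [-0.5, -0.4, -2.0]
finger_gap: 8.9
grip_force: 58.8
clock: 54.6
tool_pos: [598.5, 163.8, 24.7]
orientation: [-3.141, -0.001, 3.013]
force: [-3.4, 0.3, -1.3]
finger_gap: 9.0
grip_force: 58.8
clock: 55.4
tool_pos: [610.5, 162.3, 25.1]
orientation: [-3.141, -0.005, 3.013]
force: [-4.9, 1.1, -4.4]
finger_gap: 9.2
grip_force: 58.4
```

```bash
python3 -m pendant '[{"translation":[2,-0.3,0.3],"rotation":[0,0,0]},{"translation":[2,-0.3,0.3],"rotation":[0,0,0]},{"translation":[2,-0.2,0.3],"rotation":[0,0,0]},{"translation":[2,-0.2,0],"rotation":[0,0,0]},{"translation":[0,0,0],"rotation":[0,0,0]},{"translation":[0,0,0],"rotation":[0,0,0]},{"translation":[0,0,0],"rotation":[0,0,0]},{"translation":[0,0,0],"rotation":[0,0,0]}]'
python3 -c "
from h import *
lane(grab('wrist'),(610.2,162.3))"
```

```text
clock: 56.2
tool_pos: [617.6, 161.3, 26.1]
orientation: [-3.14, -0.007, 3.014]
force: [-8.7, 0.4, -2.6]
finger_gap: 9.2
grip_force: 58.7
fin x [-5.7 17.8]
front x -57.8 plate -104.6
  edges y -55 [-24.7  23.6]
  edges y -45 [-25.   23.7]
  edges y -35 [-25.   23.7]
  edges y -25 [-25.   23.8]
```

```bash
python3 -m pendant '[{"translation":[-3,0.4,-0.5],"rotation":[0,0,0]},{"translation":[-3,0.4,-0.5],"rotation":[0,0,0]},{"translation":[0,0,-0.5],"rotation":[0,0,0]},{"translation":[0,0,0],"rotation":[0,0,0]},{"translation":[0,0,0],"rotation":[0,0,0]},{"translation":[0,0,0],"rotation":[0,0,0]},{"translation":[0,0,0],"rotation":[0,0,0]},{"translation":[0,0,0],"rotation":[0,0,0]}]'
python3 -m pendant '[{"translation":[0,0,0],"rotation":[0,0,0]},{"translation":[0,0,0],"rotation":[0,0,0]},{"translation":[0,0,0],"rotation":[0,0,0]},{"translation":[0,0,0],"rotation":[0,0,0]},{"translation":[0,0,10],"rotation":[0,0,0]},{"translation":[0,0,20],"rotation":[0,0,0]},{"translation":[0,0,40],"rotation":[0,0,0]},{"translation":[0,0,40],"rotation":[0,0,0]}]' 0
python3 -m pendant '[{"translation":[-10,0,25],"rotation":[0,0,0]},{"translation":[-20,-20,25],"rotation":[0,0,0]},{"translation":[-20,-20,25],"rotation":[0,0,0]},{"translation":[-20,-20,25],"rotation":[0,0,0]},{"translation":[-10,-10,10],"rotation":[0,0,0]},{"translation":[0,0,0],"rotation":[0,0,0]},{"translation":[0,0,0],"rotation":[0,0,0]},{"translation":[0,0,0],"rotation":[0,0,0]}]'
python3 -c "
from h import *
d=grab('wrist','w11.png',scale=1.5);np.savez('w11.npz',**d);lane(d,(610.2,162.3));lane(d,(592.8,27.4))"
```

```text
clock: 57.05
tool_pos: [615.3, 161.8, 26.0]
orientation: [3.141, 0.0, 3.013]
force: [-2.4, -0.8, -0.8]
finger_gap: 8.8
grip_force: 58.8
clock: 57.85
tool_pos: [614.7, 161.8, 137.2]
orientation: [-3.141, -0.001, 3.013]
force: [-0.0, -0.3, -0.1]
finger_gap: 42.6
grip_force: 0.0
clock: 58.65
tool_pos: [535.0, 93.1, 244.5]
orientation: [-3.141, -0.002, 3.014]
force: [0.3, 0.1, -0.4]
finger_gap: 42.5
grip_force: 0.0
fin x [-9.  15.1]
front x -60.8 plate -123.8
  edges y -55 [-24.1  24.6]
  edges y -45 [-24.6  24.7]
  edges y -35 [-24.4  24.5]
  edges y -25 [-24.9  24.3]
fin x [-8.8 14.8]
front x -60.8 plate -123.7
  edges y -55 [-23.9  24.7]
  edges y -45 [-24.5  24.4]
  edges y -35 [-24.2  24.2]
  edges y -25 [-24.5  24. ]
```

View pics/w11.png

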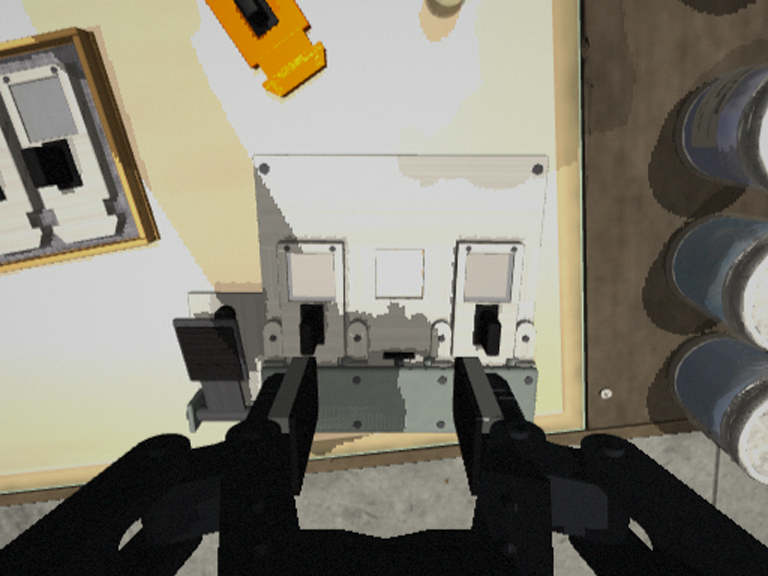

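Both new carriers sit square in lanes 3 and 1 (pixels (315,290) and (490,290)), each at the same depth within 1 mm of home and held against the ejector. No other new carrier is on the table, and the jars, dropper and orange look-alike are untouched.

```bash
python3 -c "
from workcell import env
print(env.job_done())"
```

```text
the job is handed in; nothing more can be done
None
```

The job is handed in: all three old carriers lie flat in the tray, and the two new carriers on the table are pushed home in lanes 1 and 3, measuring within 1 mm of home; the ball click itself was not directly visible, and the judge's verdict was not shown.

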